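# Unlatch the ribbon-core cups and nest them

## Task

Each core cup in the grey docks is locked by a spring bar through its lug. With the forked tool, never with the fingers, push the red collar of each locked spring bar sideways until its cup pops up, without wrenching any cup against its bar. Hang the tool back upright in its black rest and nest all the cups upright in size order, one inside the other and fully down, in the large green cup standing on the table; leave everything else where it is.

Things in the scene. Friction and masses are not known exactly. Their poses are not given: they have to be found in the camera images.
- cup1_mid (a point): large shallow green nylon cup, upright and loose on the table: outer diameter 84, height 20, wall 2.5, floor 3.5 mm thick, no lug. Point: on its axis, half-way up (10 mm above its underside).
- cup2_mid (a point): bare aluminium round cup, mouth up, may be absent: outer diameter 68, height 32, wall 2.5, floor 3.5 mm. Near the rim, on its +x side, a lug with an eye: 5 mm wide, sticks out 13 mm, its underside 11.8 mm below the rim. Point: on the axis, half-way up (16 mm above the underside). Locked in dock2 at first, underside 14 mm above the table. Fits with play into larger cups, rim and lug staying above theirs.
- dock2: fixed grey dock of cup2. Origin on the cup's axis at table height, z up. The bar lies along y at x = 42, z = 39.5 mm, through the lug's eye; steel cheeks either side of the lug (y -7 to 7, 11 mm along x) top out 5 mm above the bar, the spring housing (y 42 to 62, 22 mm along x) 9 mm above. Four posts around the cup reach 34 mm up. Push the bar to +y.
- bar2 (a joint): travel of dock2's spring bar to the dock's +y (m): 0 at rest, cup free from about 0.010, stop 0.014. Spring 1.2 N at rest, 3.3 N at the stop, plus up to 2 N friction. Once free, a spring lift raises the cup 9 to 10 mm and holds it there, loose, still upright in the dock; the bar then springs back under the lug. Grip the cup near its rim and lift it straight out.
- bar2_notch (a point): where the fork goes: point on the axis of dock2's bar, moving with it, in the middle of 15 mm of bare shaft (diameter 4 mm) between the cheek and the push face of the red collar (diameter 16, 4 mm thick), which is 7.5 mm farther to the dock's +y.
- cup3_mid (a point): brass round cup, mouth up, may be absent: outer diameter 55, height 44, wall 2.5, floor 3.5 mm. Near the rim, on its +x side, a lug with an eye: 5 mm wide, sticks out 13 mm, its underside 11.8 mm below the rim. Point: on the axis, half-way up (22 mm above the underside). Locked in dock3 at first, underside 14 mm above the table. Fits with play into larger cups, rim and lug staying above theirs.
- dock3: fixed grey dock of cup3. Origin on the cup's axis at table height, z up. The bar lies along y at x = 35.5, z = 51.5 mm, through the lug's eye; steel cheeks either side of the lug (y -7 to 7, 11 mm along x) top out 5 mm above the bar, the spring housing (y 42 to 62, 22 mm along x) 9 mm above. Four posts around the cup reach 34 mm up. Push the bar to +y.
- bar3 (a joint): travel of dock3's spring bar to the dock's +y (m): 0 at rest, cup free from about 0.010, stop 0.014. Spring 1.2 N at rest, 3.3 N at the stop, plus up to 2 N friction. Once free, a spring lift raises the cup 9 to 10 mm and holds it there, loose, still upright in the dock; the bar then springs back under the lug. Grip the cup near its rim and lift it straight out.
- bar3_notch (a point): where the fork goes: point on the axis of dock3's bar, moving with it, in the middle of 15 mm of bare shaft (diameter 4 mm) between the cheek and the push face of the red collar (diameter 16, 4 mm thick), which is 7.5 mm farther to the dock's +y.
- cup4_mid (a point): blue-painted round cup, mouth up, may be absent: outer diameter 42, height 56, wall 2.5, floor 3.5 mm. Near the rim, on its +x side, a lug with an eye: 5 mm wide, sticks out 13 mm, its underside 11.8 mm below the rim. Point: on the axis, half-way up (28 mm above the underside). Locked in dock4 at first, underside 14 mm above the table. Fits with play into larger cups, rim and lug staying above theirs.
- dock4: fixed grey dock of cup4. Origin on the cup's axis at table height, z up. The bar lies along y at x = 29, z = 63.5 mm, through the lug's eye; steel cheeks either side of the lug (y -7 to 7, 11 mm along x) top out 5 mm above the bar, the spring housing (y 42 to 62, 22 mm along x) 9 mm above. Four posts around the cup reach 34 mm up. Push the bar to +y.
- bar4 (a joint): travel of dock4's spring bar to the dock's +y (m): 0 at rest, cup free from about 0.010, stop 0.014. Spring 1.2 N at rest, 3.3 N at the stop, plus up to 2 N friction. Once free, a spring lift raises the cup 9 to 10 mm and holds it there, loose, still upright in the dock; the bar then springs back under the lug. Grip the cup near its rim and lift it straight out.
- bar4_notch (a point): where the fork goes: point on the axis of dock4's bar, moving with it, in the middle of 15 mm of bare shaft (diameter 4 mm) between the cheek and the push face of the red collar (diameter 16, 4 mm thick), which is 7.5 mm farther to the dock's +y.
- cup5_mid (a point): copper round cup, mouth up, may be absent: outer diameter 29, height 68, wall 2.5, floor 3.5 mm. Near the rim, on its +x side, a lug with an eye: 5 mm wide, sticks out 13 mm, its underside 11.8 mm below the rim. Point: on the axis, half-way up (34 mm above the underside). Locked in dock5 at first, underside 14 mm above the table. Fits with play into larger cups, rim and lug staying above theirs.
- dock5: fixed grey dock of cup5. Origin on the cup's axis at table height, z up. The bar lies along y at x = 22.5, z = 75.5 mm, through the lug's eye; steel cheeks either side of the lug (y -7 to 7, 11 mm along x) top out 5 mm above the bar, the spring housing (y 42 to 62, 22 mm along x) 9 mm above. Four posts around the cup reach 34 mm up. Push the bar to +y.
- bar5 (a joint): travel of dock5's spring bar to the dock's +y (m): 0 at rest, cup free from about 0.010, stop 0.014. Spring 1.2 N at rest, 3.3 N at the stop, plus up to 2 N friction. Once free, a spring lift raises the cup 9 to 10 mm and holds it there, loose, still upright in the dock; the bar then springs back under the lug. Grip the cup near its rim and lift it straight out.
- bar5_notch (a point): where the fork goes: point on the axis of dock5's bar, moving with it, in the middle of 15 mm of bare shaft (diameter 4 mm) between the cheek and the push face of the red collar (diameter 16, 4 mm thick), which is 7.5 mm farther to the dock's +y.
- fork_grip (a point): forked tool, orange handle up, 90 g. Point: grip point on its axis, 26 mm above the flange's underside. Handle 16 (x) by 22 (y) mm, 5 to 51 mm above that underside; flange 46 x 44 x 5 mm; below, a steel blade 4 thick (x), 20 wide (y), ending 40 mm below the underside (66 below the point); its lower 26 mm are two prongs 10 mm apart (in y). Same after a half turn.
- rest: fixed black square box that the forked tool hangs in by its flange: outside 56 x 56 mm, 50 mm high, opening 32 x 32 mm. Origin: centre of its underside, at table height. The flange's underside lies on its top, 50 mm above the table, so fork_grip is 76 mm above the table.
- type_block: bystander: brass type block 50 x 34 x 22 mm, origin under its centre
- roller: bystander: white nylon roller standing on end, diameter 26, height 34 mm, origin under its centre
- cleaner: bystander: blue bottle, diameter 44, height 100 mm, origin under its centre
- ribbon_core: bystander: black ring, diameter 72, height 30 mm, origin under its centre
- driver: bystander: green-handled screwdriver lying flat, origin on it

How it is judged (in metres and radians):
On the way, in this order (a step that is already met when the one before it is completed fails the run):
1. the forked tool is lifted out of its rest (height (world z) of fork_grip above 0.1 m), for 0.2 s.
2. every cup present has popped up out of its spring bar's hold (6 mm above its locked seat) or has been taken out of its dock ((z of cup2_mid in the frame of dock2 above 0.036 m or horizontal distance between cup2_mid and dock2 above 0.05 m) and (z of cup3_mid in the frame of dock3 above 0.042 m or horizontal distance between cup3_mid and dock3 above 0.05 m) and (z of cup4_mid in the frame of dock4 above 0.048 m or horizontal distance between cup4_mid and dock4 above 0.05 m) and (z of cup5_mid in the frame of dock5 above 0.054 m or horizontal distance between cup5_mid and dock5 above 0.05 m)), for 0.2 s.
At the end, for the whole second after the job is handed in: The tool hangs upright in its rest (15 mm, 0.1 rad). The green cup stands upright on the table; every other cup present stands upright (0.12 rad) inside each larger one: off its axis by no more than their play plus 2 mm, and down on the floor below within 2 to 3 mm (horizontal distance between fork_grip and rest below 0.015 m and height (world z) of fork_grip between 0.072 and 0.08 m and angle between each of fork_grip, cup1_mid's own z axis and vertical below 0.1 rad and height (world z) of cup1_mid below 0.014 m and angle between each of cup2_mid, cup3_mid, cup4_mid, cup5_mid's own z axis and vertical below 0.12 rad and horizontal distance between cup2_mid and cup1_mid below 0.0075 m and z of cup2_mid in the frame of cup1_mid between 0.0075 and 0.0125 m and horizontal distance between cup3_mid and cup1_mid below 0.014 m and z of cup3_mid in the frame of cup1_mid between 0.0135 and 0.022 m and horizontal distance between cup3_mid and cup2_mid below 0.006 m and z of cup3_mid in the frame of cup2_mid between 0.0075 and 0.0125 m and horizontal distance between cup4_mid and cup1_mid below 0.0205 m and z of cup4_mid in the frame of cup1_mid between 0.0195 and 0.0315 m and horizontal distance between cup4_mid and cup2_mid below 0.0125 m and z of cup4_mid in the frame of cup2_mid between 0.0135 and 0.022 m and horizontal distance between cup4_mid and cup3_mid below 0.006 m and z of cup4_mid in the frame of cup3_mid between 0.0075 and 0.0125 m and horizontal distance between cup5_mid and cup1_mid below 0.027 m and z of cup5_mid in the frame of cup1_mid between 0.0255 and 0.041 m and horizontal distance between cup5_mid and cup2_mid below 0.019 m and z of cup5_mid in the frame of cup2_mid between 0.0195 and 0.0315 m and horizontal distance between cup5_mid and cup3_mid below 0.0125 m and z of cup5_mid in the frame of cup3_mid between 0.0135 and 0.022 m and horizontal distance between cup5_mid and cup4_mid below 0.006 m and z of cup5_mid in the frame of cup4_mid between 0.0075 and 0.0125 m); the robot touches nothing.
It fails at once if the fingers or the arm push a spring bar directly, not the forked tool (contact force between any of the fingers, the arm and bar2 above 0.5 N or contact force between any of the fingers, the arm and bar3 above 0.5 N or contact force between any of the fingers, the arm and bar4 above 0.5 N or contact force between any of the fingers, the arm and bar5 above 0.5 N).
It fails at once if a cup is wrenched against its spring bar (more than 12 N) (contact force between cup2 and bar2 above 12 N or contact force between cup3 and bar3 above 12 N or contact force between cup4 and bar4 above 12 N or contact force between cup5 and bar5 above 12 N).
It fails at once if a bystander (brass type block, roller, bottle, black core, screwdriver) is moved by more than 3 cm (distance of any of type_block, roller, cleaner, ribbon_core, driver from where it was at the start of the episode above 0.03 m).
Of cup2, cup3, cup4, cup5 only 3 to 4 are there at a start; the rules pass over those that are not, and their reading is None.
At some moment in a run one of cup1 may be knocked a few centimetres aside while the robot is not near it.
It also fails if it takes over 208 s, if anything falls off the work surface, if the arm or the gripper's body presses on something with over 40 N, if the wrist force passes 120 N, or if a joint passes its speed limit or range.

## Robot

A 7-joint arm with a two-finger parallel gripper is mounted at the origin on the work surface. World frame = base frame: x ahead of the robot, y to its left, z up, the work surface at z = 0. Lengths are in mm, angles in rad, forces in N, time in s.
With the tool pointing down it reaches from about 425 to 825 mm from the base axis. Payload 3.6 kg.
Tool frame: the origin (TCP) lies between the finger pads; the fingertips stand 11 mm ahead of it and the grasp point (between the pads) lies 8 mm behind it; z points along the fingers, x is the direction in which the jaws open and shut, and the axes are right-handed (so a half turn about z gives the same grasp; the last joint's range is limited). The gripper opens to 85 mm and grips with 20 to 120 N. Pads are 22 mm wide; open, the fingers measure 114 mm over their backs; the gripper's body (76 mm by 85 mm) begins 54 mm behind the grasp point. The pads swing forward as they close: fully open they stand 13 mm farther back than shut.
Start: joints at [-1.188, 0.615, -0.013, 1.423, 0.008, 1.103, -0.04], TCP at [258.346, 596.423, 242.297] pointing down, gripper open.
Joint ranges: [-3.12, 3.12], [-0.3, 2.06], [-1.34, 1.32], [0.26, 2.42], [-1.36, 4.5], [0.01, 1.98], [-2.84, 2.84]. Speed limits (rad/s): [2.79, 2.79, 3.14, 3.14, 3.14, 3.14, 3.14].

## Interface

Orientations are given as a unit quaternion [x, y, z, w].
In Python, from rig import sensors, snapshot, get_calibration, close_job gives the robot as it stands. The module is installed in compiled form; this text tells all that it offers.
- The arm moves only by the shell command python3 -m inch 'ROWS'. ROWS is JSON, a list of rows, each a list of 5 numbers: the opening, from 0 (shut) to 1 (fully open), then the shift along the world's x, y, z in units of 30 cm (1.0 is 30 cm), then the turn about the world's z in units of 45 degrees (1.0 is 45 degrees). In form: [[claw, tx, ty, tz, spin], ...]. A call has 1 to 20 rows; each row shifts and turns the commanded pose from where the row before left it; what a row does not reach is not made up. A row lasts 1/12 s, in which the tool goes at most 41.7 mm and 7.16 degrees, less where a joint would pass 70% of its speed; a pose out of reach is approached as far as the arm can. A call with a number of a shift or a turn outside -1 to 1 is refused whole. A call with a gripper value outside its range is refused whole. The fingers move at their own pace and stop on an object; the grip force is fixed at half the most. Time passes only in rows, so rows that do not move let the fingers close. It gives the time, the measured TCP pose, the force and the opening at its end, in the units of the state.
- sensors.observe(): the state, without advancing time (a new reading comes with each control period).
- snapshot(name): name is "scene" or "top"; returns (picture, depth): 384x512x3 uint8, blue, green, red; 384x512 float32, mm along the optical axis (not along the pixel's ray), 0 where there is no reading.
- get_calibration(name): a dict with "fx", "fy", "cx", "cy" (pixels), "R" (3x3) and "t" (3): a world point X has camera coordinates R X + t. Camera axes: x right, y down, z forward; pixel columns grow to the right and rows downward; lengths in mm; the calibration is good to about 2 mm. A picture is of the moment at which its call begins. get_calibration takes no time and is no camera call.
- close_job(): hands the job in, once; it reports no verdict.
The state is a dict: "time_s": time; "joint_positions": joint angles; "joint_velocities": joint speeds; "joint_efforts": joint torques, N m; "eef_pos": TCP position; "eef_rot": TCP orientation; "force": force on the tool from outside, world axes, zero at the start; "wrist_torque": the same for the moment, N m; "finger_gap": opening from 0.0 (shut) to 1.0 (fully open).
Only numpy, scipy, OpenCV 4.12 (cv2) and the standard library are available. Lean on these libraries where they do the work, as an engineer would, in place of code of your own. Each camera call takes 0.05 s, during which the arm holds its last target.

## Working session

There is one attempt and no reset: what is moved stays moved. The work goes in short steps, Python scripts to look and compute and a shell command to move; the robot and the scene stay as the last step left them, time stands still between calls to the robot, and variables do not carry over. Pictures are saved under pics/ and viewed, and the job is handed in when it is done.

```bash
mkdir -p pics; python3 - <<'E'
from rig import *
import cv2,numpy as np
print(sensors.observe())
for n in("top","scene"):
    p,d=snapshot(n); cv2.imwrite(f"pics/{n}0.png",p); np.save(f"{n}0.npy",d)
    c=get_calibration(n); print(n,{k:np.round(v,3).tolist() for k,v in c.items()})
E
```

```text
{'time_s': 0.0, 'joint_positions': array([-1.1885115 ,  0.6159345 , -0.01266922,  1.42493441,  0.0081003 ,
        1.10343138, -0.04037568]), 'joint_velocities': array([-0.000594  ,  0.001065  , -0.00073321,  0.00089165, -0.00126829,
       -0.002011  ,  0.0005482 ]), 'joint_efforts': array([ 9.69675284e-05, -4.69205976e+01,  2.58897906e-01, -1.71034902e+01,
        9.87500302e-03,  9.64694278e-03,  8.66934386e-06]), 'eef_pos': array([258.03436096, 595.75799563, 241.11630468]), 'eef_rot': array([ 8.35873426e-01,  5.48920622e-01, -1.10810500e-03,  7.33688147e-04]), 'force': array([ 0.49910128,  0.86002347, -0.2100786 ]), 'wrist_torque': array([-0.01160035, -0.05008487,  0.01931091]), 'finger_gap': 1.0005942715643963}
top {'fx': 417.611, 'fy': 417.611, 'cx': 249.253, 'cy': 187.695, 'R': [[-0.027, -1.0, -0.004], [-0.989, 0.028, -0.146], [0.146, -0.0, -0.989]], 't': [22.94, 600.597, 956.447]}
scene {'fx': 376.012, 'fy': 376.012, 'cx': 253.25, 'cy': 188.734, 'R': [[0.761, 0.649, 0.001], [0.441, -0.516, -0.734], [-0.476, 0.56, -0.679]], 't': [-465.237, -205.963, 1187.109]}
```

View pics/top0.png

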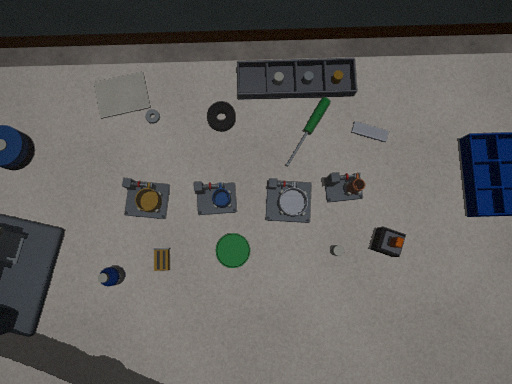

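View pics/scene0.png

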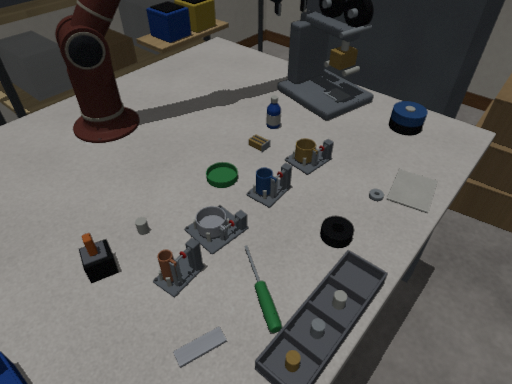

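All four cups are present: brass (147,200), blue (217,198), aluminium (290,202) and copper (350,186) in the top view. The green cup is at (233,250) and the tool in its rest at (388,241). The docks' bars run roughly along the image's left-right axis, on the far side. I'll zoom in.

```bash
python3 - <<'E'
import cv2,numpy as np
p=cv2.imread("pics/top0.png"); d=np.load("top0.npy")
cv2.imwrite("pics/z1.png",cv2.resize(p[170:275,115:245],None,fx=6,fy=5.5,interpolation=cv2.INTER_CUBIC)) 
cv2.imwrite("pics/z2.png",cv2.resize(np.clip(p[165:265,258:412]*1.4,0,255).astype(np.uint8),None,fx=5,fy=5,interpolation=cv2.INTER_CUBIC))
cv2.imwrite("pics/z1.png",cv2.resize(np.clip(p[170:275,115:258]*1.4,0,255).astype(np.uint8),None,fx=5,fy=5,interpolation=cv2.INTER_CUBIC))
E
```

```text
(no output)
```

View pics/z1.png

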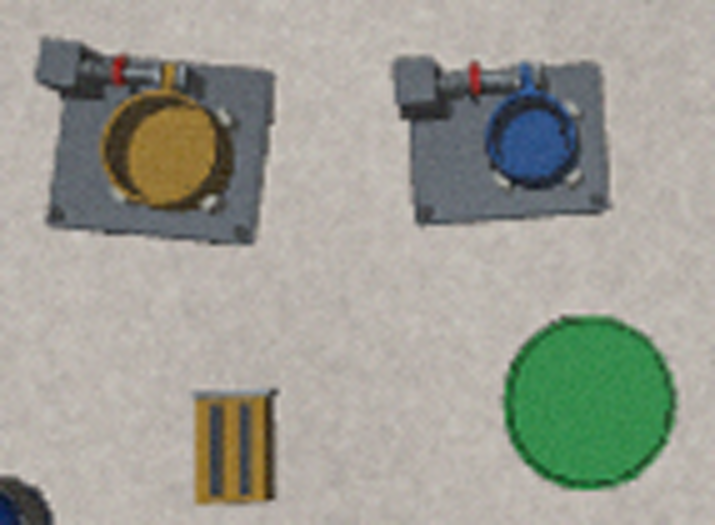

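View pics/z2.png

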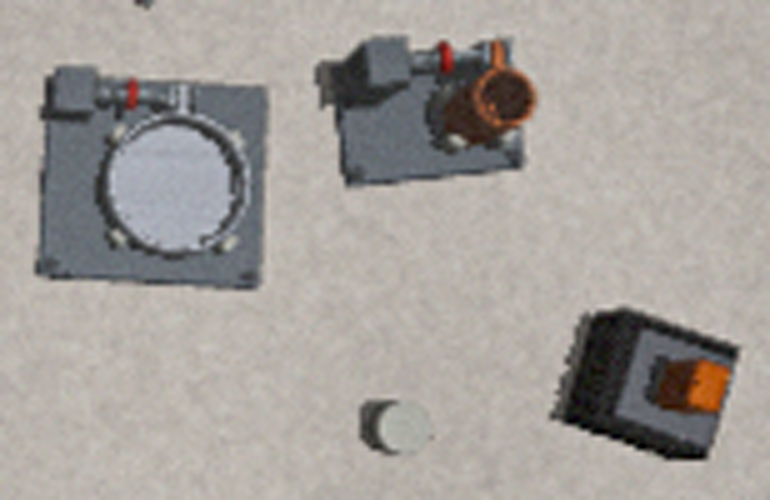

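```bash
cat > h.py <<'E'
import numpy as np,cv2
from rig import *
def cloud(n,d):
    c=get_calibration(n);R=np.array(c["R"]);t=np.array(c["t"])
    v,u=np.mgrid[0:d.shape[0],0:d.shape[1]]
    P=np.stack([(u-c["cx"])/c["fx"]*d,(v-c["cy"])/c["fy"]*d,d],-1)
    return (P-t)@R
def ray(n,u,v,z):
    c=get_calibration(n);R=np.array(c["R"]);t=np.array(c["t"])
    uv=np.stack([np.asarray(u,float),np.asarray(v,float)],-1)
    w=np.concatenate([(uv-[c["cx"],c["cy"]])/[c["fx"],c["fy"]],np.ones(uv.shape[:-1]+(1,))],-1)@R
    C=-R.T@t
    return C+w*((z-C[2])/w[...,2])[...,None]
def proj(n,X):
    c=get_calibration(n);q=np.array(c["R"])@np.asarray(X,float)+np.array(c["t"])
    return c["fx"]*q[0]/q[2]+c["cx"],c["fy"]*q[1]/q[2]+c["cy"]
E
python3 - <<'E'
from h import *
for n in("top","scene"):
    W=cloud(n,np.load(n+"0.npy"))
    p=cv2.imread(f"pics/{n}0.png"); b,g,r=[p[...,i].astype(int) for i in range(3)]
    near=(W[...,0]>300)&(W[...,0]<900)&(np.abs(W[...,1])<500)
    tb=near&(abs(W[...,2])<12)&(abs(r-b)<35)&(r>120)
    z=W[...,2][tb];print(n,"table z",z.mean(),z.std(), "fit tilt",np.linalg.lstsq(np.c_[W[tb][:,:2],np.ones(tb.sum())],z,rcond=None)[0])
    gr=(g>r+40)&(g>b+25)&near&(W[...,0]<560)
    k,l,s,cc=cv2.connectedComponentsWithStats(gr.astype(np.uint8))
    for i in range(1,k):
        if s[i,4]>60: q=W[l==i]; print("green",s[i].tolist(),q.mean(0).round(1),q.min(0).round(1),q.max(0).round(1))
    red=(r>g+70)&(r>b+70)&(g<75)&near
    k,l,s,cc=cv2.connectedComponentsWithStats(red.astype(np.uint8))
    for i in range(1,k):
        if s[i,4]>3: q=W[l==i]; print("red",s[i].tolist(),np.median(q,0).round(1),p[l==i].mean(0).round())
E
```

```text
top table z -0.5226932950840073 1.9586599040155717 fit tilt [-2.14483292e-04  4.90372220e-04 -3.97504957e-01]
green [216, 233, 33, 35, 851] [454.2  52.3   5.1] [414.2   6.7  -3. ] [ 495.2   90.6 1034.1]
red [347, 175, 1, 4, 4] [ 615.6 -220.8   79.9] [ 25.  29. 112.]
red [138, 182, 1, 4, 4] [616.2 269.5  58.1] [ 23.  25. 106.]
red [209, 184, 2, 3, 4] [606.9  98.8  71.8] [ 34.  31. 108.]
scene table z -0.46781456728723325 1.6609676476507982 fit tilt [ 2.09446240e-03  3.99682897e-04 -1.69400654e+00]
green [207, 167, 30, 16, 356] [453.6  55.3   4.6] [4.17e+02 1.01e+01 4.00e-01] [498.5  92.2  22. ]
red [181, 252, 4, 3, 6] [ 622.2 -219.9   81.7] [ 26.  28. 110.]
```

```bash
cat > m.py <<'E'
from h import *
from scipy.optimize import least_squares
def circ(P,R,c0,fs=1.0):
    r=least_squares(lambda c:np.hypot(P[:,0]-c[0],P[:,1]-c[1])-R,c0,loss="soft_l1",f_scale=fs)
    e=np.hypot(P[:,0]-r.x[0],P[:,1]-r.x[1])-R
    return r.x,np.median(abs(e)),len(P)
E
python3 - <<'E'
from m import *
seed={2:(290,202,34,46,42),3:(149,198,27.5,58,35.5),4:(221,198,21,70,29),5:(357,184,14.5,82,22.5)}
for n in("top","scene"):
    W=cloud(n,np.load(n+"0.npy"))
    for i,(u,v,R,zr,bx) in seed.items():
        c=ray("top",u,v,zr)[:2]
        for it in range(4):
            r=np.hypot(W[...,0]-c[0],W[...,1]-c[1])
            m=(abs(W[...,2]-zr)<3.5)&(r<R+(5 if it>1 else 9))&(r>R-6)&(W[...,0]<c[0]+R-3)
            c,e,N=circ(W[m],R-1.25,c)
        b=zr-6.5
        m=(abs(W[...,2]-(b+9))<4)&(abs(W[...,0]-(c[0]+bx))<25)&(abs(W[...,1]-(c[1]+52))<20)
        q=W[m][:,:2]; h=(q.min(0)+q.max(0))/2; 
        box=cv2.minAreaRect(q.astype(np.float32))
        yaw=[]
        for hh in(h,np.array(box[0])):
            dv=hh-c; yaw.append(np.arctan2(dv[1],dv[0])-np.arctan2(52,bx))
        print(n,i,"c",c.round(1),"err",round(e,2),N,"hous",h.round(1),np.round(box[0],1),np.round(box[1],1),round(box[2],1),"dist",round(np.linalg.norm(np.array(box[0])-c),1),"exp",round(np.hypot(52,bx),1),"yaw",np.degrees(yaw).round(1))
    # rest/tool
    x0=ray("top",397,241,101)[:2]
    p=cv2.imread(f"pics/{n}0.png"); b,g,r=[p[...,k].astype(int) for k in range(3)]
    near=np.hypot(W[...,0]-x0[0],W[...,1]-x0[1])<45
    o=near&(abs(W[...,2]-101)<4); q=W[o][:,:2].astype(np.float32); print("handle top",len(q),np.median(q,0),cv2.minAreaRect(q))
    f=near&(abs(W[...,2]-54)<4); q=W[f][:,:2].astype(np.float32); print("flange/box",len(q),cv2.minAreaRect(q))
E
```

```text
top 2 c [566.3 -98. ] err 0.66 91 hous [612.8 -49.6] [612.9 -49.6] [17.  20.3] 87.4 dist 67.2 exp 66.8 yaw [-4.9 -5. ]
top 3 c [579.2 249.3] err 0.8 82 hous [620.5 296.4] [620.6 296.6] [20.3 20.2] 83.2 dist 62.9 exp 63.0 yaw [-6.9 -6.9]
top 4 c [578.8  73.1] err 0.74 51 hous [605.3 121. ] [605.2 121. ] [28.  21.8] 89.0 dist 54.7 exp 59.5 yaw [0.2 0.3]
top 5 c [ 597.3 -246. ] err 0.74 40 hous [ 615.8 -197.1] [ 615.8 -197. ] [28.5 21.4] 89.3 dist 52.3 exp 56.7 yaw [2.7 2.7]
handle top 67 [ 463.8465  -322.36847] ((463.1636657714844, -322.26318359375), (16.389080047607422, 21.580902099609375), 76.02320861816406)
flange/box 312 ((465.1001281738281, -320.06341552734375), (56.169090270996094, 55.04948425292969), 68.85318756103516)
scene 2 c [569.1 -96.5] err 0.77 114 hous [615.9 -49.3] [615.5 -49.3] [19.5 21.8] 86.7 dist 66.2 exp 66.8 yaw [-5.8 -5.6]
scene 3 c [582.3 251.5] err 0.89 64 hous [624.9 298.1] [625.1 297.9] [21.  20.3] 5.1 dist 63.1 exp 63.0 yaw [-8.1 -8.4]
scene 4 c [581.7  74.9] err 0.9 48 hous [608.9 128.3] [608.5 128.6] [21.3 21.1] 5.5 dist 60.0 exp 59.5 yaw [2.1 2.6]
scene 5 c [ 600.  -244.8] err 0.9 66 hous [ 617.9 -191.2] [ 618.2 -191.5] [22.2 18.9] 6.4 dist 56.3 exp 56.7 yaw [4.8 4.5]
handle top 75 [ 466.73666 -321.8672 ] ((465.8863525390625, -321.2644958496094), (15.880264282226562, 22.553640365600586), 60.92377853393555)
flange/box 363 ((467.4930114746094, -319.7246398925781), (53.6677131652832, 55.386898040771484), 68.23957824707031)
```

```bash
python3 - <<'E'
from m import *
for n in("top","scene"):
    print(n,proj(n,[258,596,241]))
    W=cloud(n,np.load(n+"0.npy")).reshape(-1,3)
    W=W[(W[:,0]>150)&(W[:,0]<900)&(abs(W[:,1])<700)&(W[:,2]>60)&(W[:,2]<900)]
    q=np.floor(W[:,:2]/60).astype(int)
    for k in sorted(set(map(tuple,q))):
        z=W[(q==k).all(1)][:,2]
        if len(z)>15: print((k[0]*60,k[1]*60),int(np.percentile(z,95)),end="; ")
    print()
E
```

```text
top (np.float64(-71.72957564391513), np.float64(368.2227476856255))
(np.int64(240), np.int64(540)) 90; (np.int64(300), np.int64(540)) 98; (np.int64(360), np.int64(300)) 101; (np.int64(420), np.int64(-360)) 102; (np.int64(480), np.int64(540)) 134; (np.int64(540), np.int64(-300)) 84; (np.int64(540), np.int64(-240)) 84; (np.int64(540), np.int64(0)) 72; (np.int64(540), np.int64(60)) 72; (np.int64(540), np.int64(120)) 74; (np.int64(600), np.int64(-300)) 82; (np.int64(600), np.int64(-240)) 85; (np.int64(600), np.int64(60)) 72; (np.int64(600), np.int64(120)) 74; (np.int64(600), np.int64(240)) 62; (np.int64(660), np.int64(540)) 65; (np.int64(720), np.int64(540)) 64; 
scene (np.float64(289.1963674883307), np.float64(13.067111218564094))
(np.int64(240), np.int64(540)) 287; (np.int64(240), np.int64(600)) 276; (np.int64(300), np.int64(540)) 230; (np.int64(300), np.int64(600)) 260; (np.int64(300), np.int64(660)) 181; (np.int64(360), np.int64(300)) 99; (np.int64(360), np.int64(540)) 249; (np.int64(360), np.int64(600)) 296; (np.int64(360), np.int64(660)) 180; (np.int64(420), np.int64(-360)) 100; (np.int64(420), np.int64(300)) 71; (np.int64(420), np.int64(540)) 250; (np.int64(420), np.int64(600)) 311; (np.int64(480), np.int64(480)) 257; (np.int64(480), np.int64(540)) 255; (np.int64(480), np.int64(600)) 317; (np.int64(540), np.int64(-300)) 82; (np.int64(540), np.int64(-240)) 81; (np.int64(540), np.int64(0)) 70; (np.int64(540), np.int64(60)) 70; (np.int64(600), np.int64(-300)) 81; (np.int64(600), np.int64(-240)) 84; (np.int64(600), np.int64(60)) 70; (np.int64(600), np.int64(120)) 73; (np.int64(660), np.int64(540)) 64; (np.int64(660), np.int64(600)) 65; (np.int64(720), np.int64(540)) 65; (np.int64(720), np.int64(600)) 64;
```

```bash
python3 -m inch '[[1,0.028,-0.1,0,0],[1,0.028,-0.1,0,0],[1,0.028,-0.1,0,0],[1,0.028,-0.1,0,0],[1,0.028,-0.1,0,0],[1,0.028,-0.1,0,0],[0.6,0.068,-0.1,0,0],[0.6,0.068,-0.1,0,0],[0.6,0.068,-0.1,0,0],[0.6,0.068,-0.1,0,0],[0.6,0.068,-0.1,0,0],[0.6,0.068,-0.1,0,0]]'
```

```text
time_s: 1.1
eef_pos: [431.6, 234.7, 242.1]
eef_rot: [0.836, 0.549, -0.0, -0.0]
force: [1.3, -0.3, -0.3]
finger_gap: 0.604
```

```bash
python3 -m inch '[[0.6,0.01,-0.1,0,0],[0.6,0.01,-0.1,0,0],[0.6,0.01,-0.1,0,0],[0.6,0.01,-0.1,0,0],[0.6,0.01,-0.1,0,0],[0.6,0.01,-0.1,0,0],[0.6,0.01,-0.1,0,0],[0.6,0.01,-0.1,0,0],[0.6,0.01,-0.1,0,0],[0.6,0.01,-0.1,0,0],[0.6,0.01,-0.1,0,0],[0.6,0.01,-0.1,0,0],[0.6,0,0,0,0],[0.6,0,0,0,0]]'
```

```text
time_s: 2.27
eef_pos: [466.6, -125.6, 241.9]
eef_rot: [0.837, 0.547, -0.001, -0.0]
force: [0.3, 0.7, 0.4]
finger_gap: 0.599
```

```bash
python3 -m inch '[[0.5,0,-0.1,0,0.025],[0.5,0,-0.1,0,0.025],[0.5,-0.005,-0.1,0,0],[0.5,0,-0.1,0,0],[0.5,0,-0.1,0,0],[0.5,0,-0.1,0,0],[0.5,0,-0.051,0,0],[0.5,0,0,0,0],[0.5,0,0,0,0]]'
python3 - <<'E'
from m import *
p,d=snapshot("scene");cv2.imwrite("pics/s1.png",p[150:340,20:260].repeat(3,0).repeat(3,1))
E
```

```text
time_s: 3.02
eef_pos: [465.8, -317.6, 241.8]
eef_rot: [0.825, 0.565, 0.0, -0.001]
force: [-0.5, 0.9, -0.1]
finger_gap: 0.496
```

View pics/s1.png

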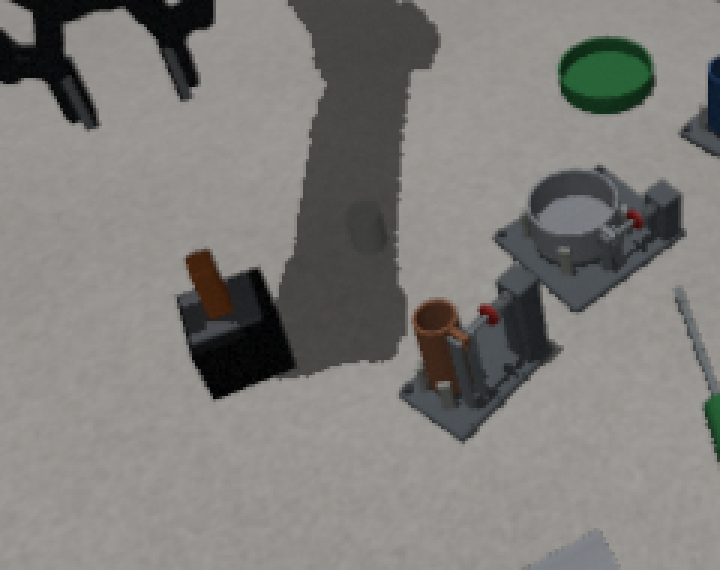

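```bash
python3 -m inch '[[0.5,0,-0.011,-0.1,0],[0.5,0,0,-0.1,0],[0.5,0,0,-0.1,0],[0.5,0,0,-0.1,0],[0.5,0,0,-0.08,0],[0.5,0,0,-0.05,0],[0.5,0,0,-0.04,0],[0.5,0,0,0,0],[0.5,0,0,0,0]]'
```

```text
time_s: 3.82
eef_pos: [466.3, -319.7, 71.1]
eef_rot: [0.824, 0.566, 0.0, -0.001]
force: [0.1, -0.5, 0.5]
finger_gap: 0.498
```

```bash
python3 -m inch '[[0,0,0,0,0],[0,0,0,0,0],[0,0,0,0,0],[0,0,0,0,0],[0,0,0,0,0],[0,0,0,0,0],[0,0,0,0,0]]'
```

```text
time_s: 4.4
eef_pos: [466.6, -322.3, 72.7]
eef_rot: [0.825, 0.565, 0.001, 0.001]
force: [-0.1, 1.6, 6.2]
finger_gap: 0.178
```

```bash
python3 -m inch '[[0,0,0,0.03,0],[0,0,0,0.06,0],[0,0,0,0.08,0],[0,0,0,0.08,0],[0,0,0,0.08,0],[0,0,0,0.08,0],[0,0,0,0.08,0],[0,0,0,0,0],[0,0,0,0,0]]'
python3 - <<'E'
from m import *
o=sensors.observe();print(o["eef_pos"],o["eef_rot"])
for n in("scene","top"):
    p,d=snapshot(n);cv2.imwrite(f"pics/{n}2.png",p);np.save(n+"2.npy",d)
    print(n,proj(n,o["eef_pos"]))
    u,v=map(int,proj(n,o["eef_pos"]));v0=max(v-60,0);u0=max(u-70,0)
    cv2.imwrite(f"pics/{n}2z.png",p[v0:v0+130,u0:u0+140].repeat(4,0).repeat(4,1)); print(u0,v0)
E
```

```text
time_s: 5.15
eef_pos: [465.8, -322.6, 219.9]
eef_rot: [0.825, 0.565, 0.001, 0.001]
force: [0.6, -0.4, -1.1]
finger_gap: 0.182
[ 465.83414548 -322.62329366  219.86643786] [8.25063941e-01 5.65037400e-01 5.10326135e-04 1.40334127e-03]
scene (np.float64(64.26744213426878), np.float64(191.3471105722805))
0 131
top (np.float64(420.9433056759061), np.float64(238.84482311672656))
350 178
```

View pics/scene2z.png

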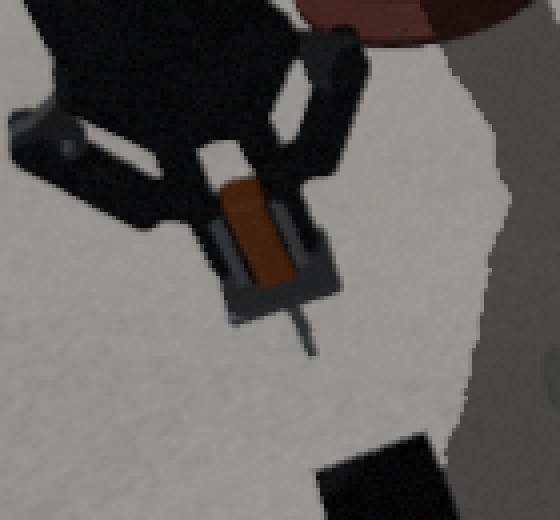

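View pics/top2z.png

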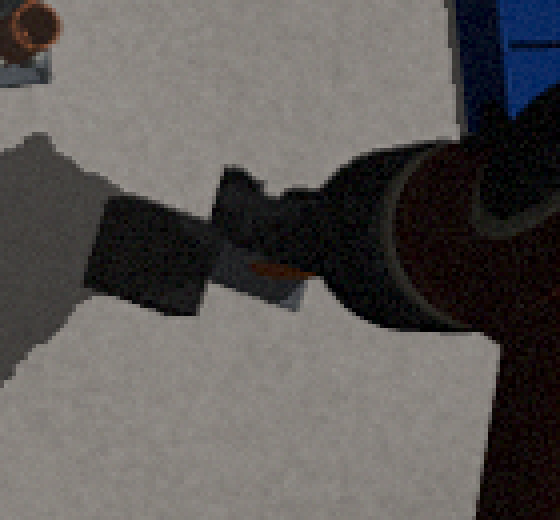

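```bash
python3 -m inch '[[0,0.103,0.0615,0,0.114],[0,0.103,0.0615,0,0.114],[0,0.103,0.0615,0,0.114],[0,0.103,0.0615,0,0.114],[0,0.105,0.0615,0,0.115],[0,0,0,0,0],[0,0,0,-0.1,0],[0,0,0,-0.08,0],[0,0,0,0,0],[0,0,0,0,0],[0,0,0,0,0]]'
python3 - <<'E'
from m import *
o=sensors.observe();print(o["eef_pos"],o["eef_rot"],np.degrees(2*np.arctan2(o["eef_rot"][1],o["eef_rot"][0])))
for n in("scene","top"):
    p,d=snapshot(n);cv2.imwrite(f"pics/{n}3.png",p);np.save(n+"3.npy",d)
    u,v=map(int,proj(n,o["eef_pos"]-[0,0,65]));v0=max(v-45,0);u0=max(u-50,0)
    cv2.imwrite(f"pics/{n}3z.png",p[v0:v0+90,u0:u0+100].repeat(6,0).repeat(6,1)); print(u0,v0)
E
```

```text
time_s: 6.17
eef_pos: [620.9, -230.4, 164.7]
eef_rot: [0.679, 0.734, 0.0, 0.0]
force: [0.5, -1.2, -0.7]
finger_gap: 0.176
[ 620.93224536 -230.36799945  164.66906015] [6.78875980e-01 7.34252924e-01 1.16037910e-05 2.15433430e-04] 94.4882565586184
126 205
303 127
```

View pics/scene3z.png

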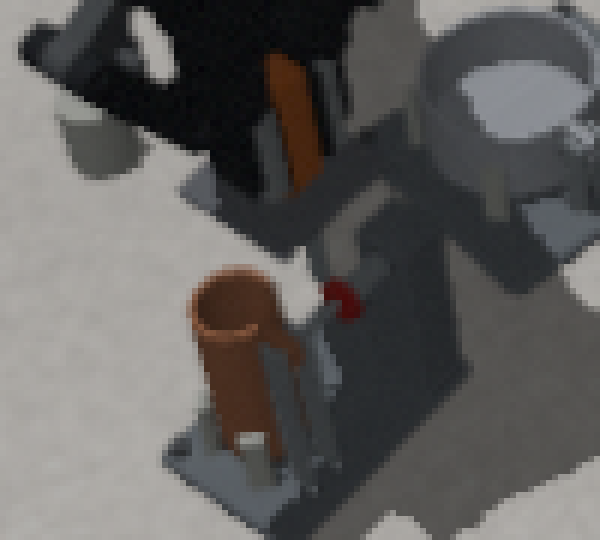

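View pics/top3z.png

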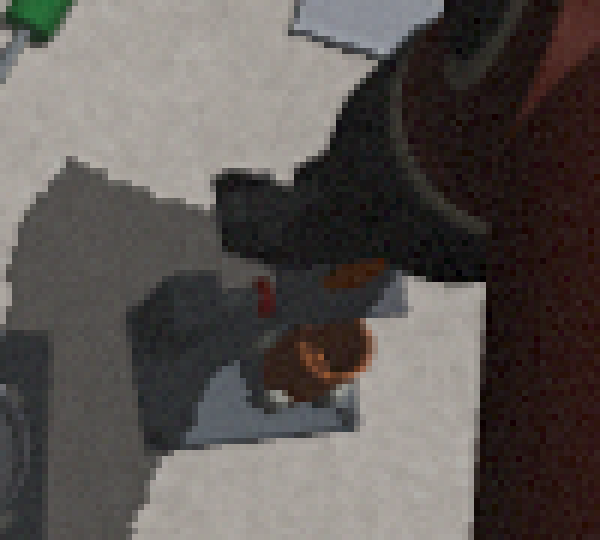

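```bash
python3 - <<'E'
from m import *
W=cloud("scene",np.load("scene3.npy"));p=cv2.imread("pics/scene3.png")
for v in range(240,262,2):
    print(v,[(u,)+tuple(int(a) for a in W[v,u].round()) for u in range(168,190,3)])
print([proj("scene",[620.9,-230.4,z]) for z in (75.5,102,128)])
E
```

```text
240 [(168, 626, -246, 147), (171, 630, -242, 147), (174, 634, -239, 146), (177, 638, -236, 148), (180, 641, -232, 146), (183, 540, -159, -1), (186, 546, -155, 0), (189, 610, -191, 84)]
242 [(168, 629, -248, 147), (171, 633, -245, 146), (174, 637, -242, 147), (177, 642, -239, 147), (180, 540, -167, 0), (183, 543, -162, -3), (186, 608, -198, 83), (189, 613, -195, 84)]
244 [(168, 632, -251, 146), (171, 636, -248, 146), (174, 641, -245, 147), (177, 643, -240, 145), (180, 543, -170, -2), (183, 549, -167, 0), (186, 612, -202, 83), (189, 617, -198, 84)]
246 [(168, 528, -192, 0), (171, 639, -250, 145), (174, 642, -247, 144), (177, 626, -231, 116), (180, 630, -227, 116), (183, 552, -170, -2), (186, 611, -201, 76), (189, 618, -200, 80)]
248 [(168, 532, -196, 0), (171, 536, -191, -3), (174, 541, -187, -2), (177, 626, -231, 111), (180, 629, -228, 110), (183, 556, -174, -2), (186, 615, -205, 76), (189, 620, -202, 78)]
250 [(168, 596, -233, 82), (171, 540, -194, -2), (174, 545, -190, -3), (177, 552, -187, 0), (180, 629, -229, 105), (183, 561, -178, -1), (186, 621, -210, 80), (189, 623, -205, 76)]

[... 394 characters left out ...]
612, -239, 83), (174, 559, -201, 0), (177, 564, -197, 0), (180, 621, -226, 77), (183, 622, -220, 72), (186, 626, -216, 72), (189, 613, -201, 46)]
258 [(168, 591, -235, 55), (171, 613, -241, 79), (174, 618, -237, 80), (177, 573, -204, 7), (180, 622, -227, 74), (183, 581, -195, 6), (186, 589, -193, 10), (189, 612, -201, 38)]
260 [(168, 613, -248, 81), (171, 618, -245, 81), (174, 621, -241, 80), (177, 626, -237, 80), (180, 580, -202, 4), (183, 587, -199, 8), (186, 592, -196, 9), (189, 611, -201, 31)]
[(np.float64(178.26904047114348), np.float64(258.07457637989233)), (np.float64(176.34543214529424), np.float64(249.32264599012754)), (np.float64(174.3586435163943), np.float64(240.28326123302958))]
```

```bash
python3 -m inch '[[0,0,0,-0.04,0],[0,0,0,-0.03,0],[0,0,0,-0.03,0],[0,0,0,-0.03,0],[0,0,0,0,0],[0,0,0,0,0]]'
```

```text
time_s: 6.77
eef_pos: [620.2, -229.7, 124.1]
eef_rot: [0.679, 0.734, -0.0, -0.001]
force: [0.0, -0.4, -0.5]
finger_gap: 0.181
```

```bash
python3 -m inch '[[0,-0.001,0.012,0,0],[0,-0.001,0.012,0,0],[0,-0.001,0.012,0,0],[0,-0.001,0.012,0,0],[0,-0.001,0.012,0,0],[0,0,0,0,0],[0,0,0,0,0],[0,0,0,0,0]]'
python3 - <<'E'
from m import *
p,d=snapshot("scene");cv2.imwrite("pics/s4.png",p[205:295,126:226].repeat(6,0).repeat(6,1))
E
```

```text
time_s: 7.43
eef_pos: [619.5, -212.6, 125.7]
eef_rot: [0.679, 0.734, -0.0, 0.001]
force: [0.4, -3.1, -0.2]
finger_gap: 0.179
```

View pics/s4.png

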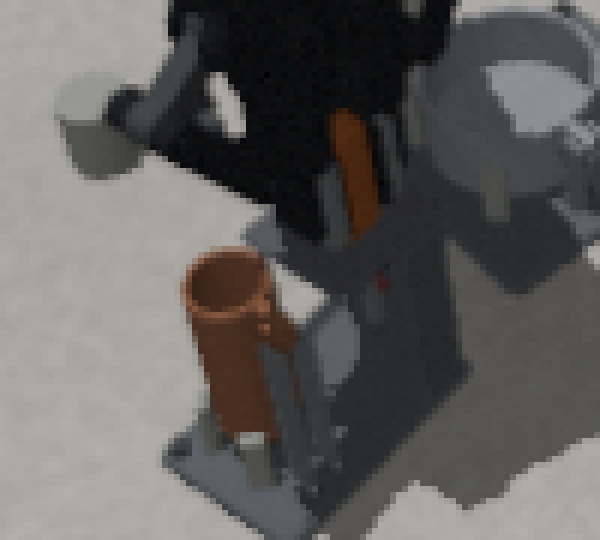

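```bash
python3 -m inch '[[0,0,-0.02,0,0],[0,0,-0.02,0,0],[0,0,-0.005,0,0],[0,0,0,0,0],[0,0,0,0.05,0],[0,0,0,0.08,0],[0,0,0,0.03,0],[0,-0.005,0.1,0,-0.055],[0,-0.005,0.1,0,-0.055],[0,-0.007,0.1,0,-0.055],[0,-0.008,0.1,0,-0.055],[0,0,0.05,0,0],[0,0,0,-0.07,0],[0,0,0,-0.06,0],[0,0,0,0,0],[0,0,0,0,0]]'
python3 - <<'E'
from m import *
o=sensors.observe();print(o["eef_pos"],np.degrees(2*np.arctan2(o["eef_rot"][1],o["eef_rot"][0])))
n="scene"
p,d=snapshot(n);cv2.imwrite(f"pics/{n}5.png",p);np.save(n+"5.npy",d)
u,v=map(int,proj(n,o["eef_pos"]-[0,0,65]));v0=max(v-45,0);u0=max(u-50,0)
cv2.imwrite(f"pics/{n}5z.png",p[v0:v0+90,u0:u0+100].repeat(6,0).repeat(6,1)); print(u0,v0)
E
```

```text
time_s: 8.82
eef_pos: [610.9, -90.9, 133.4]
eef_rot: [0.739, 0.673, -0.001, -0.001]
force: [-0.6, -1.1, -0.2]
finger_gap: 0.177
[610.91965119 -90.85960719 133.37447772] 84.62382134006809
175 171
```

View pics/scene5z.png

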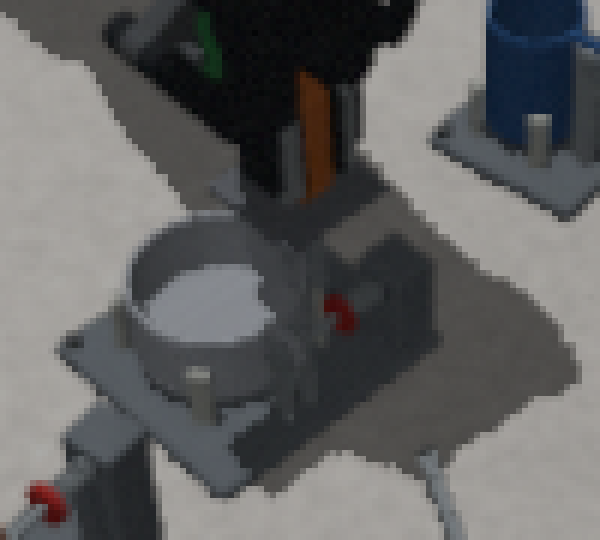

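```bash
cat > bl.py <<'E'
from m import *
import sys
def blade(f,tcp,ctr,bz):
    W=cloud("scene",np.load(f+".npy"));p=cv2.imread("pics/"+f+".png").astype(int);b,g,r=[p[...,i] for i in range(3)]
    dxy=np.hypot(W[...,0]-tcp[0],W[...,1]-tcp[1])
    m=(dxy<16)&(W[...,2]>tcp[2]-64)&(W[...,2]<tcp[2]-42)
    q=W[m];print("blade N",len(q),"xy med",np.median(q,0).round(1),"p5/95",np.percentile(q,5,0).round(1),np.percentile(q,95,0).round(1))
    m=(r>g+60)&(r>b+60)&(g<60)&(np.hypot(W[...,0]-ctr[0],W[...,1]-ctr[1])<20)&(abs(W[...,2]-bz)<14)
    q=W[m];print("red N",len(q),"med",np.median(q,0).round(1),np.percentile(q,5,0).round(1),np.percentile(q,95,0).round(1))
    m=(dxy<12)&(abs(W[...,2]-bz)<5)
    q=W[m];print("shaft",len(q),[a.round(1).tolist() for a in q[:14]])
E
python3 -c "
from bl import *
blade('scene3',[620.9,-230.4,164.7],[620,-220.8],75.5)
blade('scene5',[610.9,-90.9,133.4],[612.8,-78.3],39.5)"
```

```text
blade N 26 xy med [ 628.9 -229.8  111.7] p5/95 [ 624.9 -231.3  102.6] [ 630.  -227.2  120. ]
  return _methods._mean(a, axis=axis, dtype=dtype,
  ret = um.true_divide(
Traceback (most recent call last):
  File "bl.py", line 9, in blade
    q=W[m];print("red N",len(q),"med",np.median(q,0).round(1),np.percentile(q,5,0).round(1),np.percentile(q,95,0).round(1))
                                                              ~~~~~~~~~~~~~^^^^^^^
IndexError: index -1 is out of bounds for axis 0 with size 0
```

```bash
sed -i 's/(r>g+60)&(r>b+60)&(g<60)/(r>2.2*g)\&(r>2.2*b)\&(r>60)\&(g<50)/' bl.py
python3 -c "
from bl import *
for a in (('scene3',[620.9,-230.4,164.7],[620,-220.8],75.5),('scene5',[610.9,-90.9,133.4],[612.8,-78.3],39.5)):
    blade(*a)" 2>&1 | tail -8
```

```text
blade N 26 xy med [ 628.9 -229.8  111.7] p5/95 [ 624.9 -231.3  102.6] [ 630.  -227.2  120. ]
red N 20 med [ 622.7 -220.3   78.5] [ 615.8 -221.2   71.6] [ 626.6 -218.1   82.4]
shaft 44 [[615.8, -220.8, 80.3], [615.8, -221.2, 77.7], [618.7, -220.9, 79.8], [614.8, -221.0, 73.5], [618.0, -220.9, 76.0], [622.1, -221.3, 80.0], [623.0, -219.8, 79.3], [620.0, -222.6, 76.4], [622.4, -222.0, 77.9], [623.1, -220.2, 76.7], [626.5, -220.3, 79.6], [620.6, -225.6, 76.8], [622.9, -224.9, 78.1], [622.0, -220.0, 72.3]]
blade N 24 xy med [618.4 -91.   77.8] p5/95 [602.4 -92.3  71. ] [620.2 -87.6  87.6]
red N 15 med [615.1 -77.2  42.2] [606.6 -78.6  35.5] [619.3 -76.3  46.1]
shaft 36 [[602.2, -88.1, 44.0], [601.8, -90.9, 42.8], [602.2, -88.3, 41.0], [612.7, -80.3, 41.7], [601.5, -96.7, 44.3], [601.6, -93.9, 42.0], [601.5, -90.9, 39.3], [601.2, -87.6, 36.3], [610.7, -84.6, 40.7], [611.2, -82.1, 39.0], [613.8, -81.6, 40.4], [603.1, -98.5, 43.8], [605.4, -94.7, 42.2], [606.7, -93.0, 41.7]]
```

```bash
python3 -m inch '[[0,0.003,0.011,0,0],[0,0,0,-0.04,0],[0,0,0,-0.04,0],[0,0,0,-0.04,0],[0,0,0,-0.027,0],[0,0,0,0,0],[0,0,0,0,0],[0,0,0,0,0]]'
```

```text
time_s: 9.53
eef_pos: [612.6, -87.4, 90.1]
eef_rot: [0.74, 0.673, -0.0, -0.0]
force: [0.2, -0.0, 0.2]
finger_gap: 0.181
```

```bash
python3 -m inch '[[0,0.001,0.012,0,0],[0,0.001,0.012,0,0],[0,0.001,0.012,0,0],[0,0.001,0.012,0,0],[0,0.001,0.012,0,0],[0,0,0,0,0],[0,0,0,0,0],[0,0,0,0,0]]'
python3 - <<'E'
from m import *
p,d=snapshot("scene");cv2.imwrite("pics/s6.png",p[171:261,175:275].repeat(6,0).repeat(6,1))
E
```

```text
time_s: 10.2
eef_pos: [614.3, -69.8, 90.4]
eef_rot: [0.74, 0.673, -0.0, 0.001]
force: [0.4, -2.5, -0.1]
finger_gap: 0.179
```

View pics/s6.png

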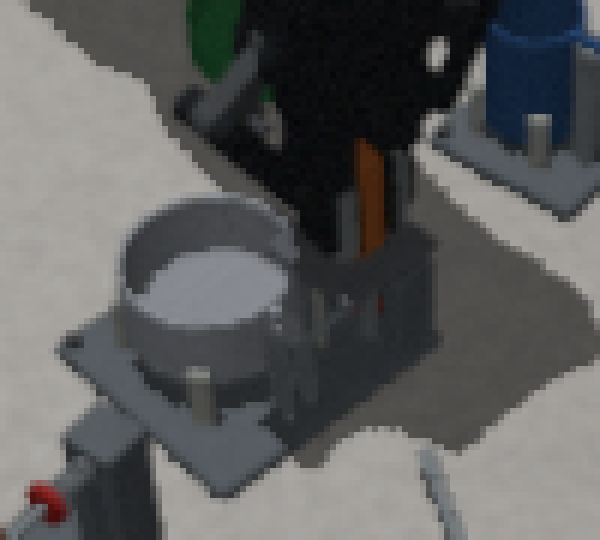

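```bash
python3 -m inch '[[0,0,-0.02,0,0],[0,0,-0.02,0,0],[0,0,-0.003,0,0],[0,0,0,0,0],[0,0,0,0.05,0],[0,0,0,0.08,0],[0,0,0,0.08,0],[0,0,0,0.06,0],[0,0,0.1,0,0.035],[0,-0.003,0.1,0,0.035],[0,-0.003,0.1,0,0.035],[0,-0.003,0.1,0,0.035],[0,0,0.1,0,0.036],[0,0,0.067,0,0],[0,0,0,-0.03,0],[0,0,0,0,0],[0,0,0,0,0],[0,0,0,0,0]]'
cat > look.py <<'E'
from bl import *
f,cx,cy,bz=sys.argv[1],*map(float,sys.argv[2:])
o=sensors.observe();t=o["eef_pos"];print(t.round(1),np.degrees(2*np.arctan2(o["eef_rot"][1],o["eef_rot"][0])))
p,d=snapshot("scene");cv2.imwrite(f"pics/{f}.png",p);np.save(f+".npy",d)
u,v=map(int,proj("scene",t-[0,0,65]));v0=max(v-45,0);u0=max(u-50,0)
cv2.imwrite(f"pics/{f}z.png",p[v0:v0+90,u0:u0+100].repeat(6,0).repeat(6,1))
blade(f,t,[cx,cy],bz)
E
python3 look.py d4 608.9 98.5 63.5
```

```text
time_s: 11.75
eef_pos: [611.5, 86.3, 162.1]
eef_rot: [0.692, 0.722, -0.001, 0.0]
force: [-0.9, -0.2, -0.7]
finger_gap: 0.18
[611.5  86.3 162.1] 92.40713040460874
blade N 41 xy med [615.8  86.  109.7] p5/95 [601.2  84.3 100.7] [620.1  88.7 118.8]
  return _methods._mean(a, axis=axis, dtype=dtype,
  ret = um.true_divide(
Traceback (most recent call last):
  File "look.py", line 7, in <module>
    blade(f,t,[cx,cy],bz)
    ~~~~~^^^^^^^^^^^^^^^^
  File "bl.py", line 9, in blade
    q=W[m];print("red N",len(q),"med",np.median(q,0).round(1),np.percentile(q,5,0).round(1),np.percentile(q,95,0).round(1))
                                                              ~~~~~~~~~~~~~^^^^^^^
IndexError: index -1 is out of bounds for axis 0 with size 0
```

View pics/d4z.png

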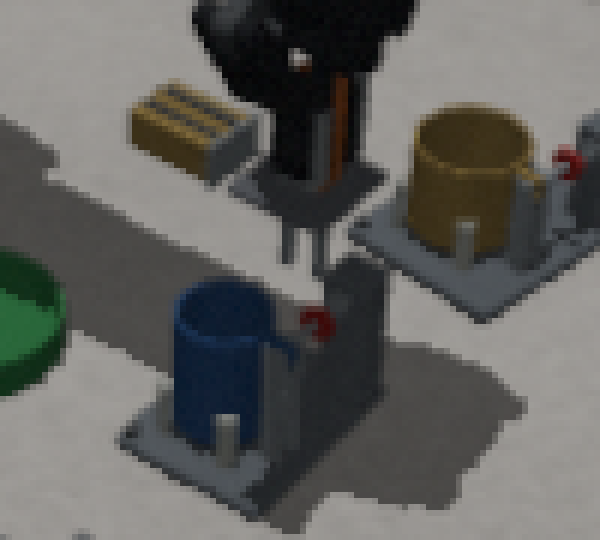

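```bash
sed -i 's/2.2\*g/1.7*g/;s/2.2\*b/1.7*b/' bl.py
python3 -c "
from bl import *
blade('d4',[611.5,86.3,162.1],[608.9,98.5],63.5)" 2>&1 | head -5
```

```text
return _methods._mean(a, axis=axis, dtype=dtype,
  ret = um.true_divide(
Traceback (most recent call last):
```

```bash
python3 - <<'E'
from m import *
t=[611.5,86.3,162.1]
u,v=map(int,proj("scene",np.array(t)-[0,0,65]));u0,v0=u-50,v-45
W=cloud("scene",np.load("d4.npy"));p=cv2.imread("pics/d4.png")
for vv in range(v0+50,v0+61):
    print(vv,[(uu,W[vv,uu].round().astype(int).tolist(),p[vv,uu].tolist()) for uu in range(u0+48,u0+57,2)])
E
```

```text
171 [(275, [550, 163, 1], [80, 83, 84]), (277, [554, 167, 0], [100, 103, 107]), (279, [606, 102, 70], [108, 111, 123]), (281, [608, 108, 67], [51, 49, 47]), (283, [611, 112, 66], [55, 53, 50])]
172 [(275, [549, 164, -4], [73, 74, 76]), (277, [556, 163, 0], [56, 58, 73]), (279, [608, 100, 69], [44, 47, 77]), (281, [610, 104, 68], [38, 37, 56]), (283, [612, 110, 65], [55, 53, 50])]
173 [(275, [554, 157, 0], [72, 73, 75]), (277, [1009, -469, 655], [31, 31, 63]), (279, [608, 99, 67], [11, 12, 59]), (281, [613, 100, 69], [20, 21, 60]), (283, [613, 110, 62], [50, 46, 43])]
174 [(275, [556, 154, -1], [73, 75, 77]), (277, [602, 99, 60], [19, 21, 59]), (279, [609, 99, 64], [35, 35, 56]), (281, [614, 99, 67], [13, 15, 60]), (283, [606, 119, 50], [42, 40, 38])]
175 [(275, [559, 150, 0], [72, 75, 77]), (277, [563, 154, -1], [47, 47, 60]), (279, [611, 96, 64], [49, 48, 55]), (281, [613, 101, 62], [8, 9, 59]), (283, [606, 119, 46], [38, 36, 40])]
176 [(275, [608, 84, 67], [59, 59, 59]), (277, [610, 89, 65], [56, 54, 54]), (279, [609, 98, 58], [28, 27, 53]), (281, [615, 98, 62], [12, 13, 58]), (283
[... 268 characters left out ...]
[616, 82, 66], [55, 54, 53]), (279, [575, 148, 0], [66, 68, 71]), (281, [602, 118, 35], [37, 35, 36]), (283, [607, 119, 37], [41, 38, 35])]
179 [(275, [615, 75, 68], [50, 32, 18]), (277, [617, 81, 65], [50, 47, 46]), (279, [582, 138, 6], [53, 52, 53]), (281, [601, 120, 29], [41, 39, 36]), (283, [608, 119, 34], [41, 38, 35])]
180 [(275, [616, 73, 66], [46, 31, 19]), (277, [615, 83, 59], [48, 47, 43]), (279, [584, 135, 6], [43, 41, 38]), (281, [601, 120, 27], [39, 36, 33]), (283, [607, 120, 30], [39, 36, 34])]
181 [(275, [615, 75, 61], [46, 34, 27]), (277, [615, 83, 56], [48, 46, 43]), (279, [587, 131, 7], [42, 39, 38]), (281, [603, 117, 26], [39, 35, 34]), (283, [607, 121, 26], [40, 38, 36])]
```

```bash
python3 -m inch '[[0,-0.007,0.01,0,0],[0,0,0,-0.05,0],[0,0,0,-0.04,0],[0,0,0,-0.04,0],[0,0,0,-0.033,0],[0,0,0,0,0],[0,0,0,0,0],[0,0,0,0,0]]'
```

```text
time_s: 12.47
eef_pos: [609.9, 91.0, 114.0]
eef_rot: [0.691, 0.723, 0.0, 0.0]
force: [-0.1, 0.2, 0.1]
finger_gap: 0.179
```

```bash
python3 -m inch '[[0,-0.001,0.012,0,0],[0,0,0.012,0,0],[0,-0.001,0.012,0,0],[0,0,0.012,0,0],[0,-0.001,0.011,0,0],[0,0,0,0,0],[0,0,0,0,0],[0,0,0,0,0]]'
python3 look.py d4b 608 110 63.5 2>&1 | head -2
```

```text
time_s: 13.13
eef_pos: [608.9, 108.2, 113.5]
eef_rot: [0.691, 0.722, 0.0, 0.001]
force: [2.1, -3.2, 0.2]
finger_gap: 0.18
  return _methods._mean(a, axis=axis, dtype=dtype,
```

View pics/d4bz.png

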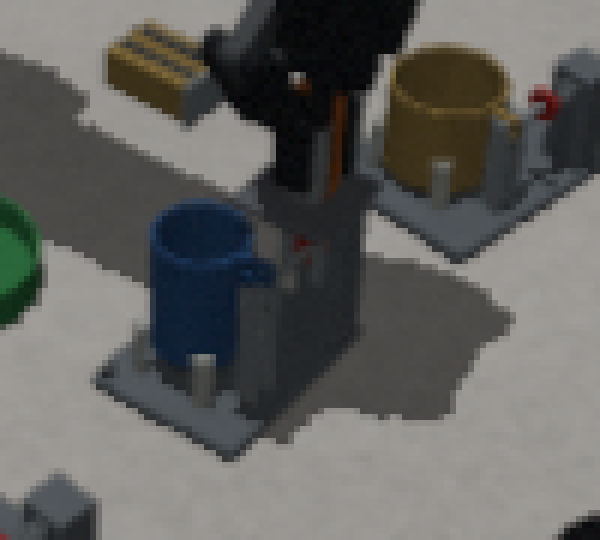

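```bash
python3 -m inch '[[0,0,-0.02,0,0],[0,0,-0.02,0,0],[0,0,-0.003,0,0],[0,0,0,0,0],[0,0,0,0.05,0],[0,0,0,0.08,0],[0,0,0,0.07,0],[0,0.003,0.1,0,-0.045],[0,0.01,0.1,0,-0.045],[0,0.01,0.1,0,-0.045],[0,0.01,0.1,0,-0.045],[0,0,0.1,0,-0.044],[0,0,0.043,0,0],[0,0,0,-0.08,0],[0,0,0,0,0],[0,0,0,0,0],[0,0,0,0,0]]'
python3 look.py d3 620.3 268.6 51.5 2>&1 | grep -v nix
```

```text
time_s: 14.6
eef_pos: [618.7, 257.0, 149.6]
eef_rot: [0.753, 0.658, -0.001, 0.0]
force: [0.5, 0.1, -0.3]
finger_gap: 0.181
[618.7 257.  149.6] 82.3591436264616
blade N 34 xy med [617.9 257.3  97.7] p5/95 [608.9 254.1  88.3] [627.6 260.6 106.4]
red N 2 med [617.3 270.3  56.1] [616.2 269.9  55.8] [618.5 270.7  56.4]
shaft 16 [[608.9, 257.2, 52.8], [619.1, 265.9, 52.8], [621.2, 267.5, 52.9], [615.3, 251.8, 55.6], [617.5, 258.7, 52.8], [619.8, 259.8, 53.3], [621.8, 261.6, 53.2], [614.9, 247.8, 54.4], [618.2, 247.3, 56.3], [622.1, 250.9, 56.2], [619.3, 261.7, 48.6], [619.7, 245.3, 54.9], [622.2, 246.1, 55.7], [622.5, 250.9, 53.0]]
```

View pics/d3z.png

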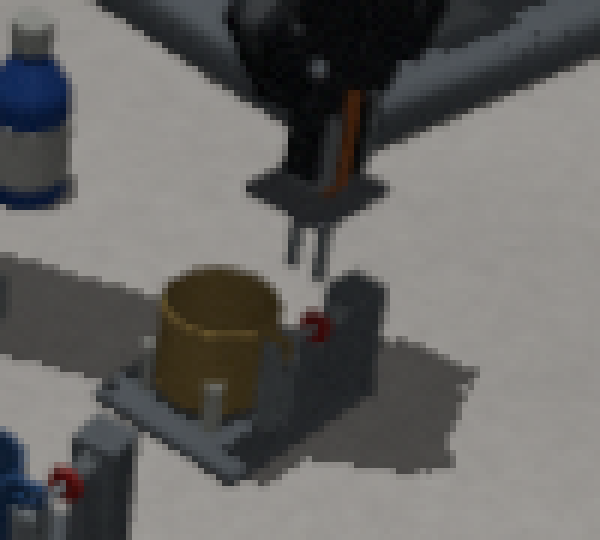

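```bash
python3 -m inch '[[0,0.002,0.008,0,0],[0,0,0,-0.05,0],[0,0,0,-0.04,0],[0,0,0,-0.04,0],[0,0,0,-0.03,0],[0,0,0,0,0],[0,0,0,0,0],[0,0,0,0,0]]'
```

```text
time_s: 15.32
eef_pos: [619.3, 261.2, 101.6]
eef_rot: [0.752, 0.659, 0.0, 0.0]
force: [0.5, 1.1, -0.7]
finger_gap: 0.178
```

```bash
python3 -m inch '[[0,0.0015,0.012,0,0],[0,0.0015,0.012,0,0],[0,0.0015,0.012,0,0],[0,0.0015,0.012,0,0],[0,0.0015,0.01,0,0],[0,0,0,0,0],[0,0,0,0,0],[0,0,0,0,0]]'
python3 look.py d3b 620.3 268.6 51.5 2>&1 | head -1
```

```text
time_s: 15.98
eef_pos: [621.3, 277.9, 101.3]
eef_rot: [0.752, 0.659, -0.0, 0.0]
force: [0.6, -3.2, 0.2]
finger_gap: 0.177
```

View pics/d3bz.png

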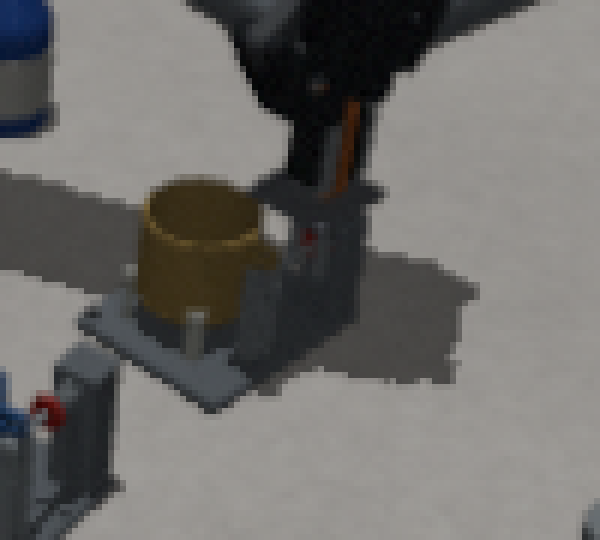

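```bash
python3 -m inch '[[0,0,-0.02,0,0],[0,0,-0.02,0,0],[0,0,-0.003,0,0],[0,0,0,0,0],[0,0,0,0.05,0],[0,0,0,0.08,0],[0,0,0,0.08,0],[0,0,0,0.05,0],[0,-0.04,-0.1,0,-0.03],[0,-0.04,-0.1,0,-0.03],[0,-0.04,-0.1,0,-0.03],[0,-0.04,-0.1,0,-0.03],[0,-0.04,-0.1,0,-0.03],[0,-0.04,-0.1,0,-0.03],[0,-0.04,-0.1,0,-0.03],[0,-0.04,-0.1,0,-0.03],[0,-0.04,-0.1,0,-0.03],[0,-0.04,-0.1,0,-0.03]]'
```

```text
time_s: 17.53
eef_pos: [501.3, -34.4, 179.8]
eef_rot: [0.824, 0.566, 0.001, 0.0]
force: [0.2, 0.1, -1.7]
finger_gap: 0.176
```

```bash
python3 -m inch '[[0,-0.01,-0.1,0,0],[0,-0.01,-0.1,0,0],[0,-0.01,-0.1,0,0],[0,-0.01,-0.1,0,0],[0,-0.01,-0.1,0,0],[0,-0.01,-0.1,0,0],[0,-0.01,-0.1,0,0],[0,-0.01,-0.1,0,0],[0,-0.01,-0.1,0,0],[0,0,0,0,0],[0,0,0,0,0],[0,0,0,0,0]]'
python3 - <<'E'
from m import *
print(np.degrees(2*np.arctan2(*sensors.observe()["eef_rot"][[1,0]])))
p,d=snapshot("scene");cv2.imwrite("pics/s8.png",p);np.save("s8.npy",d)
W=cloud("scene",d)
for i,(c,R,zr) in {2:((569.1,-96.5),34,46),3:((582.3,251.5),27.5,58),4:((581.7,74.9),21,70),5:((600,-244.8),14.5,82)}.items():
    zz=zr+9.5
    for it in range(4):
        r=np.hypot(W[...,0]-c[0],W[...,1]-c[1])
        m=(abs(W[...,2]-zz)<3.5)&(r<R+5)&(r>R-6)&(W[...,0]<c[0]+R-3)
        if m.sum()<8: print(i,"few");break
        c,e,N=circ(W[m],R-1.25,c)
    q=W[(r<R+2)&(W[...,2]>zr-10)];print(i,c.round(1),e,N,"zmax",np.percentile(q[:,2],[80,95]).round(1),"was",zr)
E
```

```text
time_s: 18.53
eef_pos: [475.1, -302.9, 179.3]
eef_rot: [0.824, 0.567, 0.001, -0.0]
force: [-0.2, 0.7, -0.8]
finger_gap: 0.182
69.02739696546665
2 [568.3 -98.1] 0.7848029936515619 122 zmax [54.4 56. ] was 46
3 [581.9 249.8] 0.6728374233302041 61 zmax [65.2 67.8] was 58
4 [581.8  74.6] 0.832469249229483 59 zmax [77.9 79.9] was 70
5 [ 600.1 -244.9] 0.7504277463078868 58 zmax [90.8 92.3] was 82
```

View pics/s8.png

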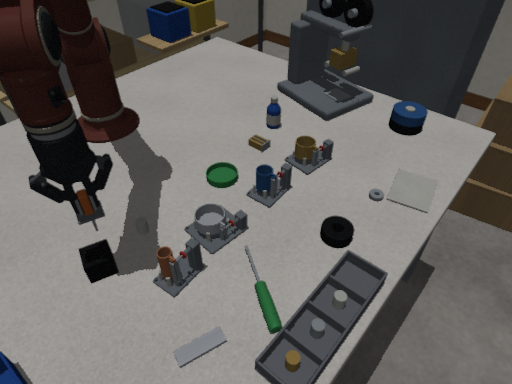

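```bash
python3 -m inch '[[0,-0.03,-0.063,0,-0.005],[0,0,0,-0.08,0],[0,0,0,-0.06,0],[0,0,0,0,0],[0,0,0,0,0],[0,0,0,0,0]]'
python3 - <<'E'
from m import *
o=sensors.observe();t=o["eef_pos"];print(t)
p,d=snapshot("scene");W=cloud("scene",d);cv2.imwrite("pics/s9.png",p[190:300,40:160].repeat(5,0).repeat(5,1))
m=(np.hypot(W[...,0]-t[0],W[...,1]-t[1])<40)&(abs(W[...,2]-50)<3.5);q=W[m][:,:2].astype(np.float32);print(len(q),cv2.minAreaRect(q))
m=(np.hypot(W[...,0]-t[0],W[...,1]-t[1])<14)&(W[...,2]>t[2]-62)&(W[...,2]<t[2]-42);q=W[m];print(len(q),q.min(0),q.max(0))
E
```

```text
time_s: 19.08
eef_pos: [466.5, -322.3, 138.2]
eef_rot: [0.825, 0.565, 0.001, 0.001]
force: [0.2, -0.2, -0.6]
finger_gap: 0.179
[ 466.4823208  -322.33876512  138.18012106]
456 ((467.4407043457031, -319.0045471191406), (56.15951156616211, 59.11176681518555), 68.82355499267578)
19 [ 458.19348358 -324.77325561   77.26449897] [ 476.02135762 -314.62122611   94.54525303]
```

View pics/s9.png

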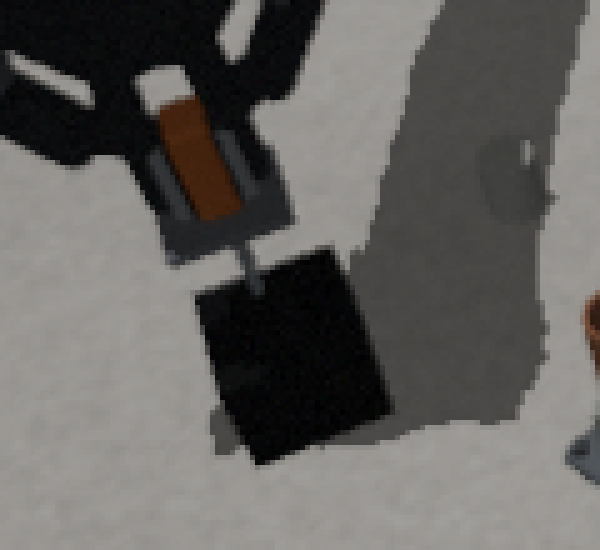

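```bash
python3 -m inch '[[0,0,0.004,-0.04,0],[0,0,0,-0.05,0],[0,0,0,-0.05,0],[0,0,0,-0.04,0],[0,0,0,-0.02,0],[0,0,0,-0.008,0],[0,0,0,0,0],[0,0,0,0,0]]'
```

```text
time_s: 19.8
eef_pos: [465.9, -322.4, 75.8]
eef_rot: [0.825, 0.565, 0.0, 0.001]
force: [0.7, -1.0, 0.2]
finger_gap: 0.184
```

```bash
python3 -m inch '[[0,0,0,-0.005,0],[0,0,0,-0.005,0],[0,0,0,0,0],[0,0,0,0,0]]'
```

```text
time_s: 20.13
eef_pos: [465.8, -322.4, 72.7]
eef_rot: [0.825, 0.565, 0.0, 0.001]
force: [-0.7, 0.7, 4.5]
finger_gap: 0.179
```

```bash
python3 -m inch '[[0.45,0,0,0,0],[0.45,0,0,0,0],[0.45,0,0,0,0],[0.45,0,0,0,0],[0.45,0,0,0,0],[0.45,0,0,0.05,0],[0.45,0,0,0.1,0],[0.45,0,0,0.1,0],[0.45,0,0,0.1,0],[0.45,0,0,0.1,0],[0.45,0,0,0,0]]'
python3 - <<'E'
from m import *
o=sensors.observe();t=o["eef_pos"];print(t,o["finger_gap"])
p,d=snapshot("scene");W=cloud("scene",d);cv2.imwrite("pics/s10.png",p[190:300,40:160].repeat(5,0).repeat(5,1))
m=(np.hypot(W[...,0]-466,W[...,1]+321)<30)&(abs(W[...,2]-55)<3);q=W[m];print(len(q),q[:,2].mean())
m=(np.hypot(W[...,0]-466,W[...,1]+321)<20)&(abs(W[...,2]-101)<4);q=W[m];print(len(q),q.mean(0))
W=cloud("top",snapshot("top")[1])
m=(np.hypot(W[...,0]-454,W[...,1]-53)<60)&(W[...,2]>15)&(W[...,2]<28);print("green",cv2.minEnclosingCircle(W[m][:,:2].astype(np.float32)))
E
```

```text
time_s: 21.05
eef_pos: [468.1, -324.5, 213.1]
eef_rot: [0.825, 0.564, 0.002, 0.006]
force: [1.2, -0.9, 0.5]
finger_gap: 0.45
[ 468.09607804 -324.45833764  213.13741328] 0.44999102342202263
300 54.09101385517129
75 [ 466.71971376 -320.06215162   99.60752575]
green ((454.58233642578125, 50.417724609375), 41.81828689575195)
```

View pics/s10.png

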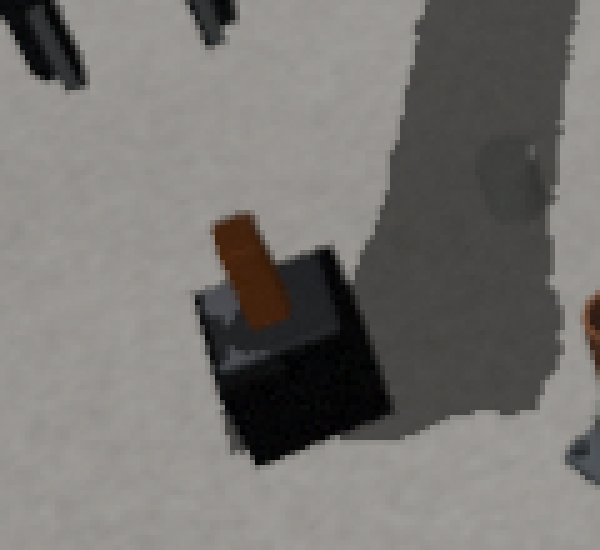

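```bash
python3 -m inch '[[1,0.042,0.094,0,0.044],[1,0.042,0.094,0,0.044],[1,0.042,0.094,0,0.044],[1,0.042,0.094,0,0.044],[1,0.042,0.094,0,0.044],[1,0.042,0.094,0,0.044],[1,0.042,0.094,0,0.044],[1,0.041,0.094,0,0.043],[1,0,0,-0.1,0],[1,0,0,-0.1,0],[1,0,0,-0.1,0],[1,0,0,0,0],[1,0,0,0,0],[1,0,0,0,0]]'
python3 - <<'E'
from m import *
o=sensors.observe();t=o["eef_pos"];print(t,np.degrees(2*np.arctan2(*o["eef_rot"][[1,0]])))
p,d=snapshot("scene");W=cloud("scene",d);cv2.imwrite("pics/s11.png",p[130:260,150:290].repeat(5,0).repeat(5,1))
np.save("s11.npy",d)
E
```

```text
time_s: 22.32
eef_pos: [566.1, -96.7, 117.4]
eef_rot: [0.74, 0.672, 0.0, 0.0]
force: [0.6, 0.0, -0.2]
finger_gap: 0.998
[566.12309635 -96.7341098  117.36746113] 84.51119843382845
```

View pics/s11.png

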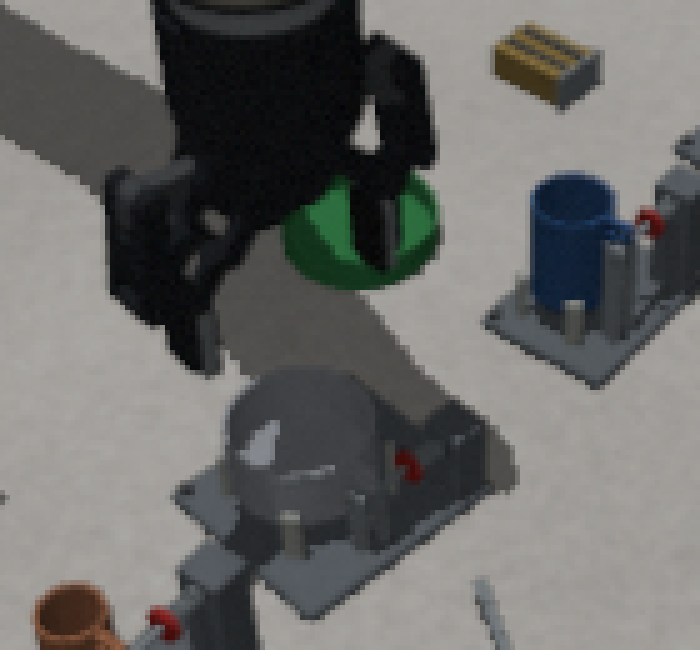

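```bash
python3 - <<'E'
from m import *
W=cloud("scene",np.load("s11.npy"))
for v in range(196,206): print(v,[W[v,u].round().astype(int).tolist() for u in range(186,194,2)])
for v in range(178,186): print(v,[W[v,u].round().astype(int).tolist() for u in range(222,231,2)])
E
```

```text
196 [[569, -152, 149], [570, -148, 146], [573, -146, 147], [574, -142, 144]]
197 [[569, -152, 146], [570, -149, 144], [572, -145, 143], [575, -143, 143]]
198 [[568, -152, 143], [570, -149, 141], [570, -145, 139], [574, -143, 140]]
199 [[566, -151, 138], [569, -149, 139], [570, -145, 136], [574, -143, 137]]
200 [[567, -152, 137], [570, -150, 136], [572, -146, 135], [575, -144, 136]]
201 [[563, -150, 130], [569, -150, 134], [572, -147, 133], [1009, -469, 655]]
202 [[561, -149, 125], [570, -151, 132], [571, -146, 129], [575, -145, 130]]
203 [[458, -76, 0], [570, -151, 129], [571, -147, 126], [574, -144, 127]]
204 [[460, -77, -1], [463, -74, -1], [569, -146, 122], [575, -146, 126]]
205 [[462, -80, -1], [465, -76, -2], [472, -75, 1], [574, -145, 122]]
178 [[568, -52, 129], [575, -53, 133], [582, -54, 137], [584, -50, 136], [478, 62, 2]]
179 [[568, -52, 126], [575, -53, 130], [580, -53, 133], [583, -50, 133], [483, 56, 5]]
180 [[568, -52, 122], [574, -53, 127], [582, -54, 132], [584, -51, 131], [498, 41, 20]]
181 [[568, -53, 121], [574, -53, 124], [580, -53, 127], [585, -52, 130], [498, 41, 17]]
182 [[487, 23, 19], [575, -54, 122], [580, -53, 125], [583, -50, 125], [499, 40, 14]]
183 [[485, 25, 13], [490, 27, 15], [580, -53, 122], [584, -51, 122], [497, 42, 8]]
184 [[486, 24, 11], [489, 28, 11], [581, -54, 120], [496, 36, 9], [496, 43, 4]]
185 [[486, 24, 7], [490, 27, 8], [492, 32, 6], [496, 36, 5], [498, 41, 3]]
```

```bash
python3 -m inch '[[1,0.006,-0.009,0,0],[1,0,0,-0.08,0],[1,0,0,-0.08,0],[1,0,0,-0.05,0],[1,0,0,-0.025,0],[1,0,0,0,0],[1,0,0,0,0],[1,0,0,0,0]]'
```

```text
time_s: 23.03
eef_pos: [568.8, -99.5, 47.9]
eef_rot: [0.74, 0.673, 0.001, 0.001]
force: [-0.3, -0.0, 1.6]
finger_gap: 1.001
```

```bash
python3 -m inch '[[0,0,0,0,0],[0,0,0,0,0],[0,0,0,0,0],[0,0,0,0,0],[0,0,0,0,0]]'
python3 - <<'E'
from m import *
p,d=snapshot("scene");cv2.imwrite("pics/s12.png",p[130:260,150:290].repeat(5,0).repeat(5,1))
E
```

```text
time_s: 23.45
eef_pos: [568.4, -99.1, 47.0]
eef_rot: [0.74, 0.673, 0.001, 0.001]
force: [1.1, 0.4, 1.6]
finger_gap: 0.77
```

View pics/s12.png

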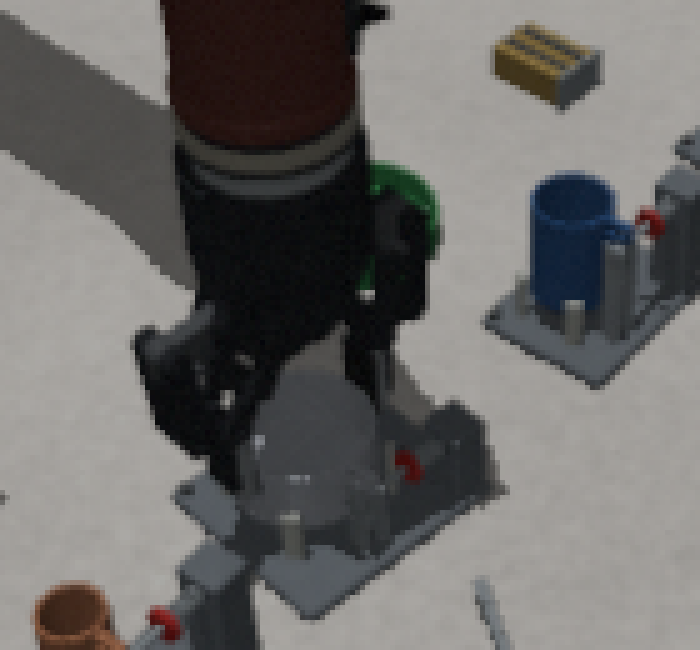

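```bash
python3 -m inch '[[0,0,0,0.02,0],[0,0,0,0.03,0],[0,0,0,0.05,0],[0,0,0,0.08,0],[0,0,0,0.08,0],[0,0,0,0.08,0],[0,0,0,0,0],[0,0,0,0,0]]'
cat > rim.py <<'E'
from m import *
def rims(f,c,R,zlo,zhi,cams=("top","scene"),show=None,band=(6,5)):
    for n in cams:
        p,d=snapshot(n);cv2.imwrite(f"pics/{f}_{n}.png",p);np.save(f"{f}_{n}.npy",d)
        W=cloud(n,d);cc=np.array(c,float)
        for it in range(5):
            r=np.hypot(W[...,0]-cc[0],W[...,1]-cc[1])
            w=14 if it<2 else 5
            m=(W[...,2]>zlo)&(W[...,2]<zhi)&(r<R+w)&(r>R-w-1)
            if m.sum()<8: print("few",m.sum());break
            cc,e,N=circ(W[m],R-1.25,cc)
        off={"top":(1.8,-1.2),"scene":(-0.4,-1.5)}[n]
        q=W[m];a=np.degrees(np.arctan2(q[:,1]-cc[1],q[:,0]-cc[0]));h=np.histogram(a,8,(-180,180))[0]
        print(n,"c",cc.round(1),"robot",(cc+off).round(1),"err",round(e,2),N,"z",np.percentile(q[:,2],[50,90]).round(1),"az",h)
        if show:
            u,v=map(int,proj(n,[*c,zlo]));v0,u0=max(v-55,0),max(u-70,0)
            cv2.imwrite(f"pics/{f}_{n}z.png",p[v0:v0+110,u0:u0+140].repeat(5,0).repeat(5,1))
E
python3 - <<'E'
from rim import *
o=sensors.observe();t=o["eef_pos"];print(t,o["finger_gap"])
rims("a1",[456,50],42,16,25,show=1)
rims("a1b",[568,-99],34,t[2]+3,t[2]+15,cams=("scene",),show=1)
E
```

```text
time_s: 24.17
eef_pos: [567.5, -99.6, 150.1]
eef_rot: [0.74, 0.672, 0.0, 0.001]
force: [-0.7, -0.2, -0.7]
finger_gap: 0.777
[567.48101015 -99.64087266 150.06048006] 0.7765323595979561
top c [454.7  50.3] robot [456.5  49.1] err 0.6 112 z [19.5 21.6] az [13 14 15 14 12 15 16 13]
scene c [457.8  52.2] robot [457.4  50.7] err 0.9 64 z [18.3 19.9] az [ 7  0  0 19 12  9 12  5]
scene c [566.  -97.1] robot [565.6 -98.6] err 0.93 92 z [154.7 161.5] az [ 0  0 15 11  9 34 16  7]
```

View pics/a1b_scenez.png

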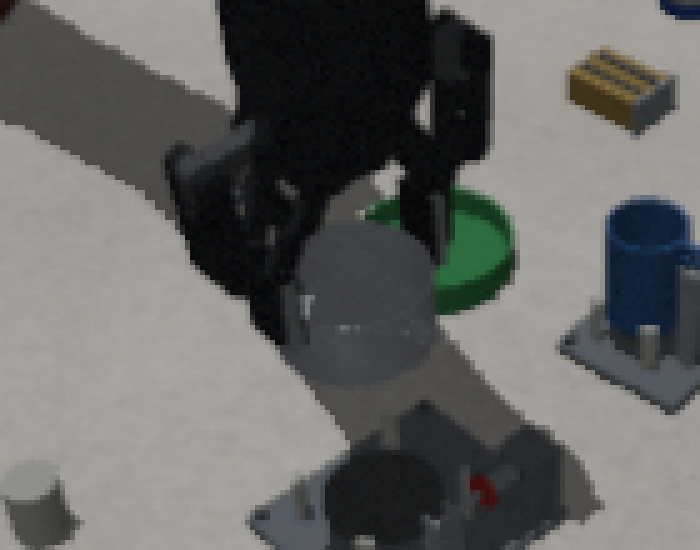

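View pics/a1_topz.png

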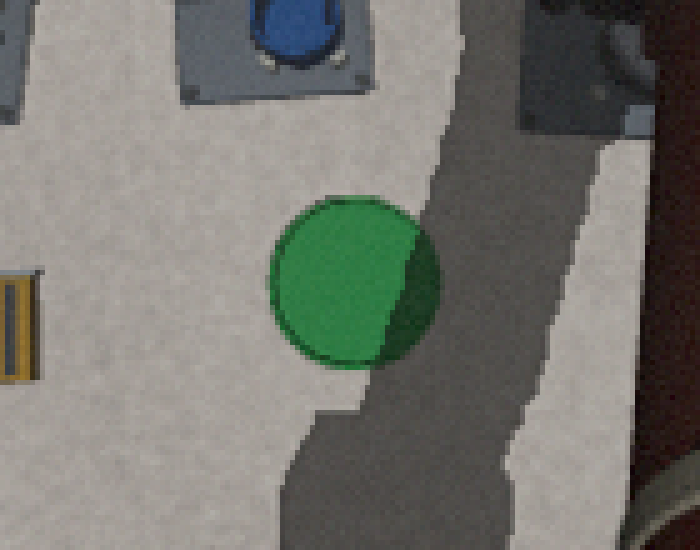

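```bash
python3 -m inch '[[0,-0.073,0.1,0,0],[0,-0.073,0.1,0,0],[0,-0.073,0.1,0,0],[0,-0.073,0.1,0,0],[0,-0.072,0.1,0,0],[0,0,0,0,0],[0,0,0,-0.1,0],[0,0,0,-0.1,0],[0,0,0,-0.08,0],[0,0,0,0,0],[0,0,0,0,0],[0,0,0,0,0]]'
python3 - <<'E'
from rim import *
o=sensors.observe();t=o["eef_pos"];print(t,o["finger_gap"])
rims("a2",t[:2],34,t[2]+3,t[2]+15,cams=("scene",),show=1)
rims("a2g",[456,50],42,16,25,cams=("scene",))
E
```

```text
time_s: 25.32
eef_pos: [458.7, 50.7, 64.8]
eef_rot: [0.74, 0.672, -0.0, 0.0]
force: [0.2, -0.3, -0.4]
finger_gap: 0.776
[458.65810572  50.6546767   64.79265474] 0.7763444838642508
scene c [459.2  51.9] robot [458.8  50.4] err 1.34 96 z [70.9 75.5] az [ 0  0 16 16 11 24 19 10]
scene c [457.6  52.2] robot [457.2  50.7] err 0.77 70 z [18.3 20. ] az [ 6 12 17 18 11  6  0  0]
```

View pics/a2_scenez.png

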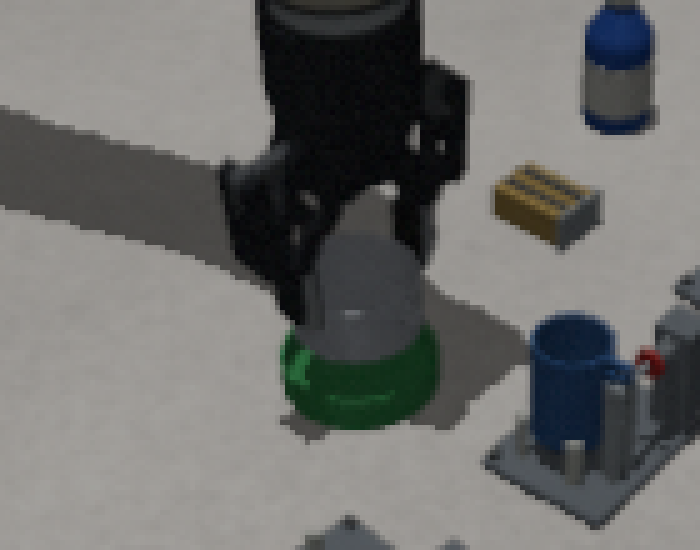

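```bash
python3 -m inch '[[0,-0.005,0,-0.04,0],[0,0,0,-0.04,0],[0,0,0,-0.03,0],[0,0,0,-0.01,0],[0,0,0,-0.005,0],[0,0,0,0,0],[0,0,0,0,0],[0,0,0,0,0]]'
```

```text
time_s: 26.08
eef_pos: [456.9, 50.8, 28.4]
eef_rot: [0.74, 0.673, 0.0, 0.0]
force: [-2.9, -0.3, 7.4]
finger_gap: 0.777
```

```bash
python3 -m inch '[[1,0,0,0,0],[1,0,0,0,0],[1,0,0,0,0],[1,0,0,0,0],[1,0,0,0.06,0],[1,0,0,0.1,0],[1,0,0,0.1,0],[1,0,0,0.1,0],[1,0,0,0.1,0],[1,0,0,0.05,0],[1,0,0.1,0,0],[1,0,0.1,0,0],[1,0,0,0,0]]'
python3 - <<'E'
from rim import *
rims("a3",[457,50.7],34,31,40,show=1)
rims("a3g",[457,50.7],42,16,25)
E
```

```text
time_s: 27.17
eef_pos: [456.7, 117.8, 180.4]
eef_rot: [0.737, 0.676, 0.002, -0.001]
force: [0.8, 0.6, 0.1]
finger_gap: 0.999
top c [454.1  50.2] robot [455.9  49. ] err 0.67 82 z [35.  37.3] az [11 11 10 15 16  6  3 10]
scene c [457.2  51.7] robot [456.8  50.2] err 0.88 102 z [33.5 35.7] az [ 9 10 14 16 11 11 15 16]
top c [454.7  50.5] robot [456.5  49.3] err 0.65 94 z [19.8 21.7] az [14 14 14 13 14  6  5 14]
scene c [457.7  52.2] robot [457.3  50.7] err 0.67 72 z [18.4 20.2] az [ 7 12 16 18 10  8  0  1]
```

View pics/a3_scenez.png

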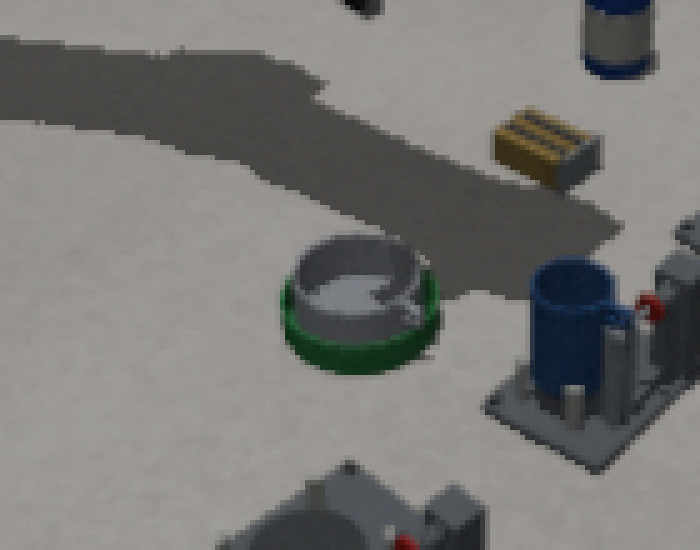

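View pics/a3_topz.png

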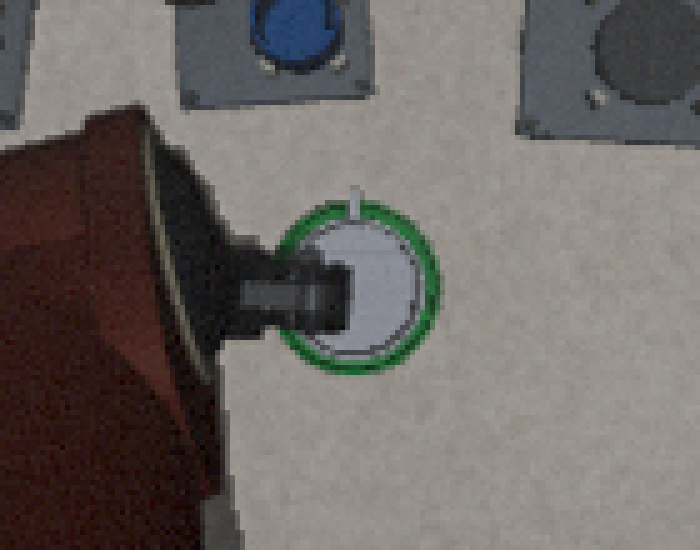

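```bash
python3 -m inch '[[0.85,0.069,0.074,0,-0.01],[0.85,0.069,0.074,0,-0.01],[0.85,0.069,0.074,0,-0.01],[0.85,0.069,0.074,0,-0.01],[0.85,0.069,0.074,0,-0.01],[0.85,0.07,0.074,0,-0.01],[0.85,0,0,0,0],[0.85,0,0,-0.1,0],[0.85,0,0,-0.1,0],[0.85,0,0,-0.04,0],[0.85,0,0,0,0],[0.85,0,0,0,0],[0.85,0,0,0,0]]'
python3 - <<'E'
from rim import *
o=sensors.observe();t=o["eef_pos"];print(t,np.degrees(2*np.arctan2(*o["eef_rot"][[1,0]])))
rims("b1",[582,249.6],27.5,62,72,cams=("scene",),show=1)
E
```

```text
time_s: 28.45
eef_pos: [582.6, 243.8, 109.5]
eef_rot: [0.756, 0.655, 0.001, 0.001]
force: [0.8, 0.5, 0.4]
finger_gap: 0.85
[582.56119208 243.76118789 109.50034601] 81.77787524804572
scene c [582.  249.9] robot [581.6 248.4] err 1.25 92 z [65.6 67.9] az [ 4 12 16 18  6 11 15 10]
```

View pics/b1_scenez.png

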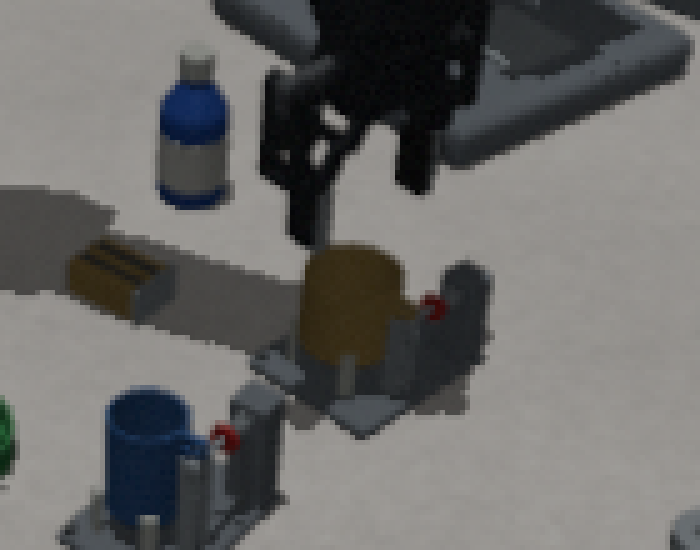

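```bash
python3 -m inch '[[0.85,-0.004,0.0155,0,0],[0.85,0,0,0,0],[0.85,0,0,-0.06,0],[0.85,0,0,-0.06,0],[0.85,0,0,-0.037,0],[0.85,0,0,0,0],[0.85,0,0,0,0],[0.85,0,0,0,0]]'
```

```text
time_s: 29.17
eef_pos: [580.8, 249.1, 61.7]
eef_rot: [0.756, 0.655, 0.001, 0.0]
force: [-0.3, -0.1, 0.7]
finger_gap: 0.85
```

```bash
python3 -m inch '[[0,0,0,0,0],[0,0,0,0,0],[0,0,0,0,0],[0,0,0,0,0],[0,0,0,0,0]]'
python3 - <<'E'
from m import *
p,d=snapshot("scene");np.save("b2.npy",d);cv2.imwrite("pics/b2.png",p[100:200,240:370].repeat(6,0).repeat(6,1))
E
```

```text
time_s: 29.58
eef_pos: [580.7, 249.0, 61.3]
eef_rot: [0.756, 0.655, 0.001, 0.0]
force: [1.1, 0.1, 1.5]
finger_gap: 0.617
```

View pics/b2.png

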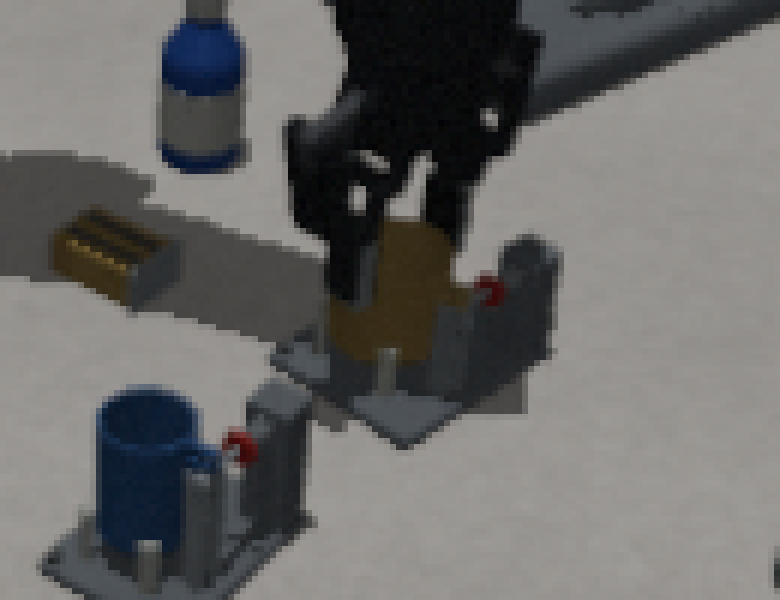

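```bash
python3 - <<'E'
from m import *
W=cloud("scene",np.load("b2.npy"))
for v in range(145,154): print(v,[W[v,u].round().astype(int).tolist() for u in (295,297,299,301,304)])
E
python3 -m inch '[[0,0,0,0.02,0],[0,0,0,0.03,0],[0,0,0,0.06,0],[0,0,0,0.1,0],[0,0,0,0.08,0],[0,0,0,0,0],[0,0,0,0,0]]'
```

```text
145 [[573, 213, 70], [581, 211, 75], [584, 216, 73], [588, 218, 74], [566, 270, 35]]
146 [[573, 214, 66], [582, 209, 74], [584, 216, 71], [588, 219, 71], [566, 272, 31]]
147 [[576, 210, 66], [584, 207, 72], [585, 215, 68], [588, 221, 66], [593, 226, 66]]
148 [[574, 213, 61], [582, 210, 66], [585, 216, 64], [589, 218, 65], [593, 227, 62]]
149 [[564, 229, 44], [581, 213, 61], [585, 216, 61], [590, 217, 63], [594, 226, 60]]
150 [[564, 231, 39], [576, 221, 51], [585, 217, 57], [590, 219, 59], [594, 228, 55]]
151 [[565, 229, 37], [575, 224, 45], [585, 217, 54], [586, 226, 50], [594, 227, 53]]
152 [[566, 228, 35], [575, 224, 42], [582, 223, 46], [587, 224, 48], [594, 228, 49]]
153 [[567, 227, 33], [576, 223, 39], [582, 223, 43], [586, 226, 43], [594, 228, 46]]
time_s: 30.22
eef_pos: [580.6, 248.7, 150.0]
eef_rot: [0.756, 0.655, 0.001, 0.001]
force: [0.1, -0.5, -0.7]
finger_gap: 0.618
```

```bash
python3 -m inch '[[0,-0.0595,-0.0947,0,0],[0,-0.0595,-0.0947,0,0],[0,-0.0595,-0.0947,0,0],[0,-0.0595,-0.0947,0,0],[0,-0.0595,-0.0947,0,0],[0,-0.0595,-0.0947,0,0],[0,-0.0595,-0.0947,0,0],[0,0,0,0,0],[0,0,0,-0.08,0],[0,0,0,-0.07,0],[0,0,0,0,0],[0,0,0,0,0],[0,0,0,0,0]]'
python3 - <<'E'
from rim import *
o=sensors.observe();t=o["eef_pos"];print(t,o["finger_gap"])
rims("b3",t[:2],27.5,t[2]+1,t[2]+10,cams=("scene",),show=1)
rims("b3g",[457,50],34,30,40,cams=("scene",))
rims("b3h",[457,50],42,16,25,cams=("scene",))
E
```

```text
time_s: 31.3
eef_pos: [455.1, 50.0, 103.0]
eef_rot: [0.756, 0.655, -0.0, -0.0]
force: [0.6, 0.8, 0.5]
finger_gap: 0.62
[455.08587557  49.96360938 102.9986339 ] 0.6197662976430809
scene c [456.5  51.4] robot [456.1  49.9] err 1.32 85 z [106.8 109.7] az [ 0  0 17 16  7 21 14 10]
scene c [457.2  51.8] robot [456.8  50.3] err 0.84 84 z [33.4 35.4] az [11 10 18 20 13 11  1  0]
scene c [457.7  52.1] robot [457.3  50.6] err 0.87 68 z [18.3 20.2] az [ 6 12 19 14  9  8  0  0]
```

View pics/b3_scenez.png

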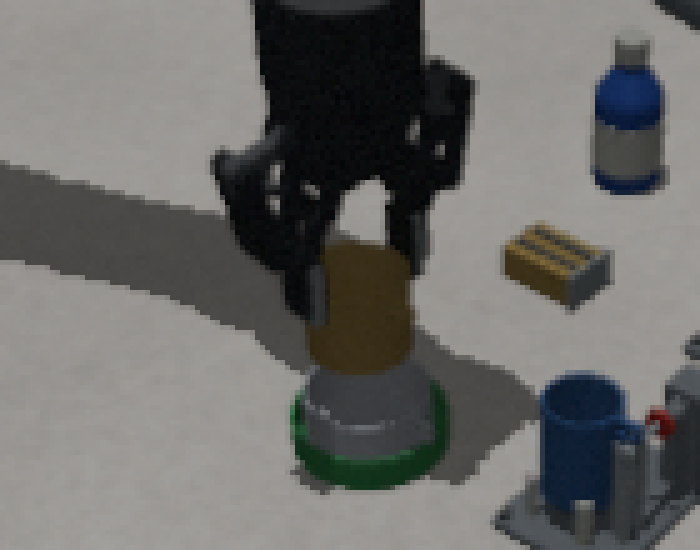

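```bash
python3 -m inch '[[0,0.002,0.001,-0.06,0],[0,0,0,-0.05,0],[0,0,0,-0.04,0],[0,0,0,-0.03,0],[0,0,0,-0.01,0],[0,0,0,0,0],[0,0,0,0,0],[0,0,0,0,0]]'
```

```text
time_s: 32.12
eef_pos: [456.3, 50.2, 46.3]
eef_rot: [0.756, 0.655, 0.001, 0.0]
force: [0.2, -1.0, -1.4]
finger_gap: 0.621
```

```bash
python3 -m inch '[[0,0,0,-0.004,0],[0,0,0,-0.003,0],[0,0,0,0,0],[0,0,0,0,0]]'
```

```text
time_s: 32.45
eef_pos: [456.3, 50.2, 45.7]
eef_rot: [0.756, 0.655, 0.001, 0.0]
force: [-3.0, -0.1, 16.5]
finger_gap: 0.621
```

```bash
python3 -m inch '[[0.85,0,0,0,0],[0.85,0,0,0,0],[0.85,0,0,0,0],[0.85,0,0,0,0],[0.85,0,0,0.06,0],[0.85,0,0,0.1,0],[0.85,0,0,0.1,0],[0.85,0,0,0.1,0],[0.85,0,0,0.08,0],[0.85,0.05,0.1,0,0],[0.85,0.05,0.1,0,0],[0.85,0.05,0.1,0,0],[0.85,0,0,0,0],[0.85,0,0,0,0]]'
python3 - <<'E'
from rim import *
o=sensors.observe();print(o["eef_pos"])
rims("b4",[457,50.7],27.5,46,56,show=1)
rims("b4g",[457,50.7],34,30,40)
rims("b4d",[581.5,74],21,75,84,show=1)
E
```

```text
time_s: 33.62
eef_pos: [500.8, 142.4, 175.1]
eef_rot: [0.754, 0.657, -0.0, -0.0]
force: [-0.9, 0.2, -0.8]
finger_gap: 0.85
[500.75132221 142.39346223 175.12494118]
top c [454.9  49.3] robot [456.7  48.1] err 0.72 83 z [50.  52.3] az [ 9 10 11 13 11 10 10  9]
scene c [458.   51.2] robot [457.6  49.7] err 0.87 95 z [49.  50.9] az [13  8 14 15 10  7 15 13]
top c [454.1  50. ] robot [455.9  48.8] err 0.63 93 z [35.1 37.1] az [12 10 10 11 12 14 12 12]
scene c [457.   52.3] robot [456.6  50.8] err 1.08 79 z [33.7 36.1] az [ 5  9 25 23 11  6  0  0]
top c [579.3  73.2] robot [581.1  72. ] err 0.67 67 z [79.2 81. ] az [ 9  6  7 10 13  8  7  7]
scene c [582.3  74.6] robot [581.9  73.1] err 0.84 80 z [78.2 80. ] az [ 8  8 13 11 11  7 11 11]
```

View pics/b4_scenez.png

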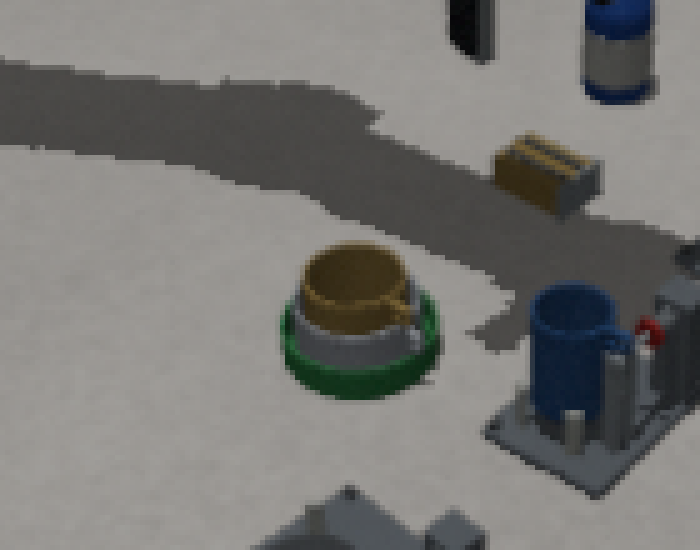

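View pics/b4_topz.png

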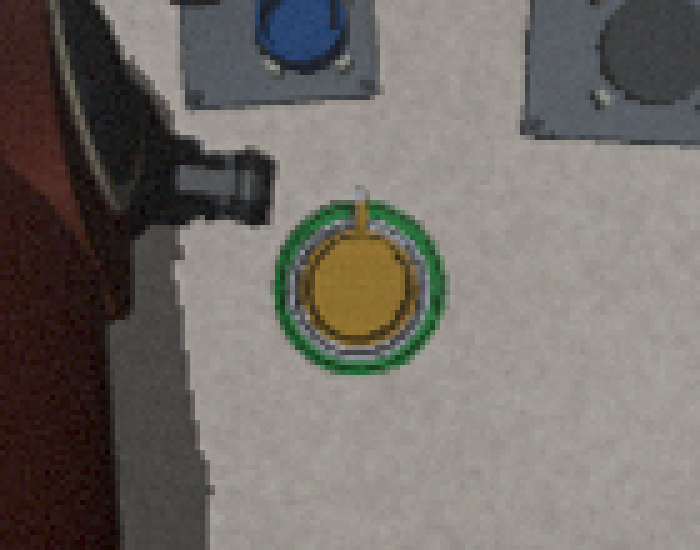

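```bash
python3 -m inch '[[0.65,0.067,-0.058,0,0.058],[0.65,0.067,-0.058,0,0.058],[0.65,0.067,-0.058,0,0.058],[0.65,0.067,-0.058,0,0.058],[0.65,0,0,0,0],[0.65,0,0,-0.09,0],[0.65,0,0,-0.07,0],[0.65,0,0,0,0],[0.65,0,0,0,0],[0.65,0,0,0,0]]'
python3 - <<'E'
from rim import *
o=sensors.observe();t=o["eef_pos"];print(t,np.degrees(2*np.arctan2(*o["eef_rot"][[1,0]])))
rims("c1",[581.5,74],21,75,84,cams=("scene",),show=1)
E
```

```text
time_s: 34.75
eef_pos: [581.7, 70.5, 128.8]
eef_rot: [0.693, 0.721, 0.001, 0.001]
force: [0.1, -1.0, -0.5]
finger_gap: 0.654
[581.65678939  70.47044047 128.76327047] 92.25040446219332
scene c [582.1  74.5] robot [581.7  73. ] err 0.79 74 z [78.6 80.1] az [ 4  7 10 10 11  7 12 13]
```

View pics/c1_scenez.png

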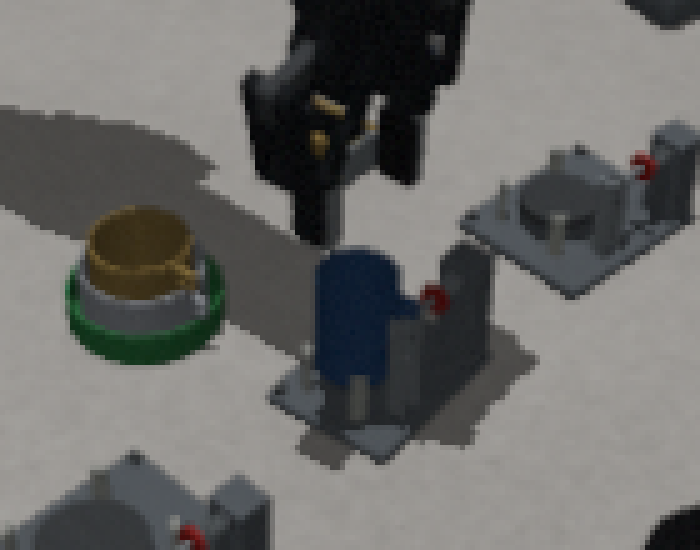

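```bash
python3 -m inch '[[0.65,-0.004,0.0075,0,0],[0.65,0,0,0,0],[0.65,0,0,-0.06,0],[0.65,0,0,-0.06,0],[0.65,0,0,-0.04,0],[0.65,0,0,-0.018,0],[0.65,0,0,0,0],[0.65,0,0,0,0],[0.65,0,0,0,0]]'
```

```text
time_s: 35.55
eef_pos: [580.8, 73.0, 75.4]
eef_rot: [0.693, 0.721, 0.001, 0.001]
force: [0.0, 0.3, 0.1]
finger_gap: 0.651
```

```bash
python3 -m inch '[[0,0,0,0,0],[0,0,0,0,0],[0,0,0,0,0],[0,0,0,0,0],[0,0,0,0,0]]'
python3 -m inch '[[0,0,0,0.02,0],[0,0,0,0.03,0],[0,0,0,0.06,0],[0,0,0,0.1,0],[0,0,0,0.08,0],[0,0,0,0,0],[0,0,0,0,0]]'
```

```text
time_s: 35.97
eef_pos: [580.4, 73.0, 74.7]
eef_rot: [0.693, 0.721, 0.001, 0.0]
force: [1.1, 0.8, 0.7]
finger_gap: 0.468
time_s: 36.55
eef_pos: [580.8, 72.8, 163.4]
eef_rot: [0.693, 0.721, 0.001, 0.001]
force: [-0.3, 0.1, -1.0]
finger_gap: 0.467
```

```bash
python3 -m inch '[[0,-0.104,-0.02,0,0],[0,-0.104,-0.02,0,0],[0,-0.104,-0.02,0,0],[0,-0.104,-0.02,0,0],[0,0,0,0,0],[0,0,0,-0.08,0],[0,0,0,-0.07,0],[0,0,0,0,0],[0,0,0,0,0],[0,0,0,0,0]]'
python3 - <<'E'
from rim import *
o=sensors.observe();t=o["eef_pos"];print(t,o["finger_gap"])
rims("c3",t[:2],21,t[2]+1,t[2]+8,cams=("scene",),show=1)
rims("c3g",[457,50],27.5,46,56,cams=("scene",))
rims("c3h",[457,50],42,16,25,cams=("scene",))
E
```

```text
time_s: 37.38
eef_pos: [455.3, 48.8, 116.5]
eef_rot: [0.693, 0.721, -0.0, -0.0]
force: [-0.3, -0.2, -0.6]
finger_gap: 0.469
[455.28988321  48.7814724  116.46912402] 0.4685030404580421
scene c [457.9  50.9] robot [457.5  49.4] err 1.67 51 z [119.7 123.4] az [ 0  0  7  9  5 14 14  2]
scene c [457.7  51.5] robot [457.3  50. ] err 0.86 58 z [49.  50.9] az [ 7 10 11 16  9  5  0  0]
scene c [451.7  58.2] robot [451.3  56.7] err 1.71 99 z [19.5 23.9] az [ 4 14 31 31 14  5  0  0]
```

View pics/c3_scenez.png

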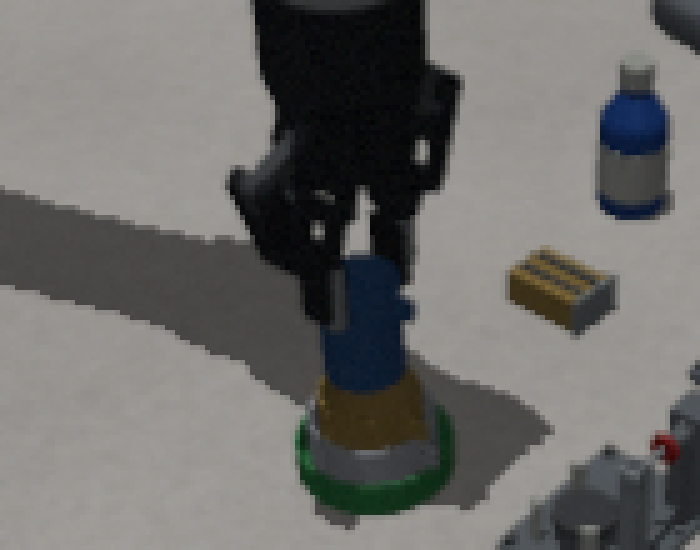

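```bash
python3 -m inch '[[0,0.001,0.001,-0.06,0],[0,0,0,-0.05,0],[0,0,0,-0.03,0],[0,0,0,-0.02,0],[0,0,0,-0.01,0],[0,0,0,-0.005,0],[0,0,0,0,0],[0,0,0,0,0],[0,0,0,0,0]]'
```

```text
time_s: 38.28
eef_pos: [455.8, 49.2, 64.3]
eef_rot: [0.693, 0.721, 0.0, 0.0]
force: [0.4, 0.1, -0.0]
finger_gap: 0.461
```

```bash
python3 -m inch '[[0,0,0,-0.004,0],[0,0,0,-0.004,0],[0,0,0,0,0],[0,0,0,0,0]]'
```

```text
time_s: 38.62
eef_pos: [456.1, 49.2, 62.5]
eef_rot: [0.693, 0.721, 0.001, 0.001]
force: [-1.4, -0.4, 9.4]
finger_gap: 0.465
```

```bash
python3 -m inch '[[0.65,0,0,0,0],[0.65,0,0,0,0],[0.65,0,0,0,0],[0.65,0,0,0,0],[0.65,0,0,0.06,0],[0.65,0,0,0.1,0],[0.65,0,0,0.1,0],[0.65,0,0,0.1,0],[0.65,0.05,-0.1,0,0],[0.65,0.05,-0.1,0,0],[0.65,0.05,-0.1,0,0],[0.65,0.05,-0.1,0,0],[0.65,0.05,-0.1,0,0],[0.65,0,0,0,0],[0.65,0,0,0,0]]'
python3 - <<'E'
from rim import *
o=sensors.observe();print(o["eef_pos"])
rims("e4",[457,50],21,62,70,show=1)
rims("e4c",[457,50],27.5,46,56)
rims("e4g",[457,50],42,16,25,cams=("top",))
rims("e4d",[600,-246],14.5,87,96,show=1)
E
```

```text
time_s: 39.87
eef_pos: [530.5, -103.5, 168.9]
eef_rot: [0.695, 0.719, -0.001, 0.0]
force: [-0.5, 0.6, -0.2]
finger_gap: 0.651
[ 530.45462785 -103.47134329  168.90355064]
top c [455.2  49.1] robot [457.   47.9] err 0.64 63 z [65.4 67.8] az [ 6  8  7  7 13  6  8  8]
scene c [458.1  51.4] robot [457.7  49.9] err 0.89 63 z [65.1 66.5] az [ 4  6 10 11  7  5  9 11]
top c [455.   49.3] robot [456.8  48.1] err 0.67 78 z [50.2 52.2] az [ 9  9 11 13  7 10 10  9]
scene c [458.   50.9] robot [457.6  49.4] err 0.88 58 z [49.  51.7] az [ 7  8 14 13  8  6  1  1]
top c [454.8  50.3] robot [456.6  49.1] err 0.61 105 z [19.5 22. ] az [12 12 16 11 12 15 13 14]
top c [ 598.6 -246.1] robot [ 600.4 -247.3] err 0.82 12 z [90.1 92.6] az [0 5 7 0 0 0 0 0]
scene c [ 600.6 -244.9] robot [ 600.2 -246.4] err 0.71 90 z [90.5 92.1] az [10  7 13 14 15  6 12 13]
```

View pics/e4_scenez.png

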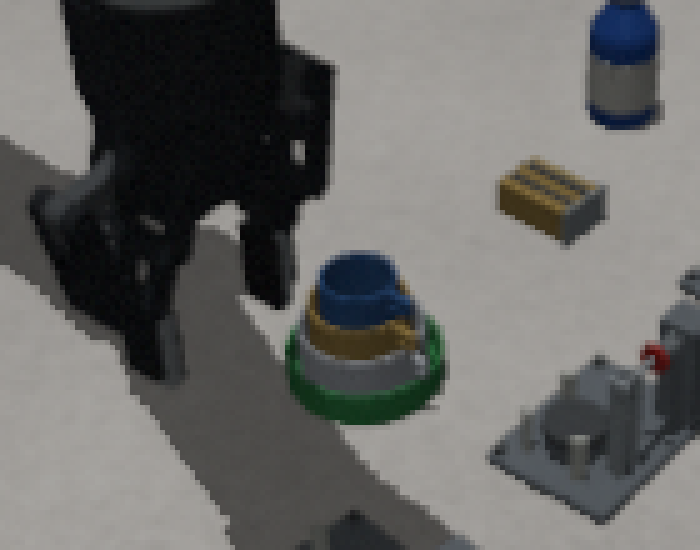

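View pics/e4_topz.png

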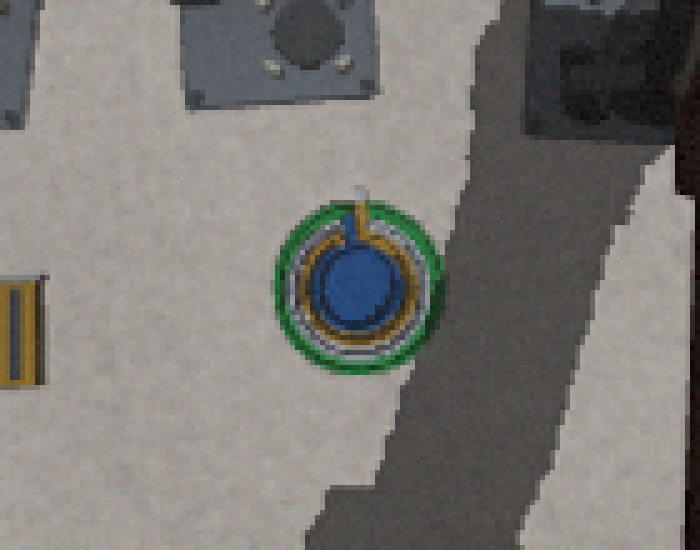

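```bash
python3 -m inch '[[0.5,0.0458,-0.0955,0,0.016],[0.5,0.0458,-0.0955,0,0.016],[0.5,0.0458,-0.0955,0,0.016],[0.5,0.0458,-0.0955,0,0.016],[0.5,0.0458,-0.0955,0,0.016],[0.5,0,0,0,0],[0.5,0,0,-0.08,0],[0.5,0,0,-0.06,0],[0.5,0,0,0,0],[0.5,0,0,0,0],[0.5,0,0,0,0]]'
python3 - <<'E'
from rim import *
o=sensors.observe();t=o["eef_pos"];print(t,np.degrees(2*np.arctan2(*o["eef_rot"][[1,0]])))
rims("f1",[600,-245],14.5,87,96,cams=("scene",),show=1)
E
```

```text
time_s: 41.13
eef_pos: [599.9, -243.8, 128.4]
eef_rot: [0.67, 0.743, 0.0, 0.001]
force: [0.4, -0.0, 1.4]
finger_gap: 0.498
[ 599.85697695 -243.81533328  128.43510175] 95.92281682547083
scene c [ 600.3 -244.9] robot [ 599.9 -246.4] err 0.76 83 z [90.1 91.8] az [ 3  7 11 15 15  7 12 13]
```

View pics/f1_scenez.png

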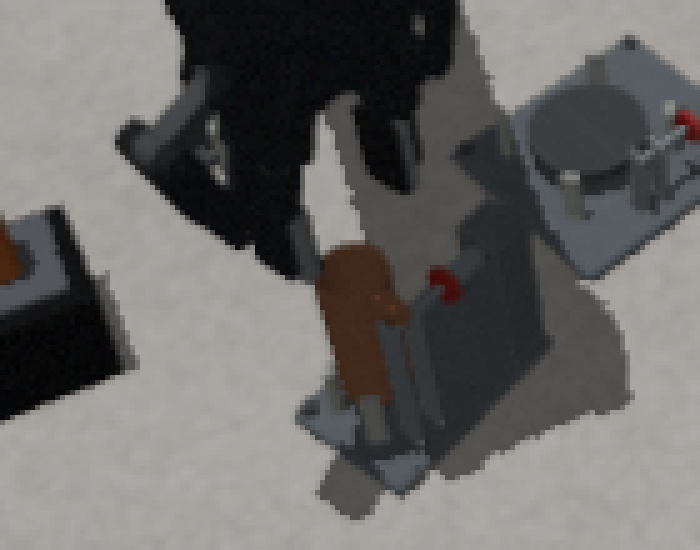

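```bash
python3 -m inch '[[0.5,-0.006,-0.0087,0,0],[0.5,0,0,0,0],[0.5,0,0,-0.05,0],[0.5,0,0,-0.05,0],[0.5,0,0,-0.02,0],[0.5,0,0,0,0],[0.5,0,0,0,0],[0.5,0,0,0,0]]'
```

```text
time_s: 41.85
eef_pos: [598.0, -247.1, 92.4]
eef_rot: [0.67, 0.742, 0.0, 0.001]
force: [0.4, -0.4, -0.3]
finger_gap: 0.5
```

```bash
python3 -m inch '[[0,0,0,0,0],[0,0,0,0,0],[0,0,0,0,0],[0,0,0,0,0],[0,0,0,0,0]]'
python3 -m inch '[[0,0,0,0.02,0],[0,0,0,0.03,0],[0,0,0,0.06,0],[0,0,0,0.1,0],[0,0,0,0.08,0],[0,0,0,0,0],[0,0,0,0,0]]'
python3 - <<'E'
from m import *
p,d=snapshot("scene");cv2.imwrite("pics/f2.png",p[170:280,110:250].repeat(5,0).repeat(5,1))
E
```

```text
time_s: 42.27
eef_pos: [597.8, -247.0, 91.8]
eef_rot: [0.67, 0.742, 0.0, 0.001]
force: [0.6, 0.0, 0.8]
finger_gap: 0.301
time_s: 42.85
eef_pos: [598.2, -247.2, 180.9]
eef_rot: [0.67, 0.742, 0.001, 0.002]
force: [-0.6, 0.2, -1.6]
finger_gap: 0.302
```

View pics/f2.png

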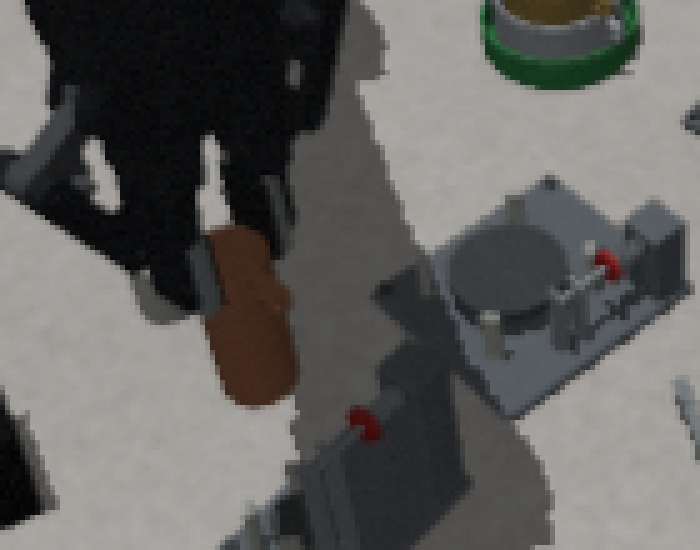

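```bash
python3 -m inch '[[0,-0.0476,0.0987,0,0],[0,-0.0476,0.0987,0,0],[0,-0.0476,0.0987,0,0],[0,-0.0476,0.0987,0,0],[0,-0.0476,0.0987,0,0],[0,-0.0476,0.0987,0,0],[0,-0.0476,0.0987,0,0],[0,-0.0476,0.0987,0,0],[0,-0.0476,0.0987,0,0],[0,-0.0476,0.0987,0,0],[0,0,0,0,0],[0,0,0,-0.08,0],[0,0,0,0,0],[0,0,0,0,0],[0,0,0,0,0]]'
python3 - <<'E'
from rim import *
o=sensors.observe();t=o["eef_pos"];print(t,o["finger_gap"])
rims("g1",t[:2]+[2,1],14.5,t[2]-5,t[2]+4,cams=("scene",),show=1)
rims("g1g",[457,50],21,62,70,cams=("scene",))
W=cloud("scene",np.load("g1_scene.npy"))
p=cv2.imread("pics/g1_scene.png").astype(int);b,g,r=[p[...,i] for i in range(3)]
m=(r>1.6*g)&(r>1.6*b)&(np.hypot(W[...,0]-457,W[...,1]-50)<30)&(W[...,2]>80)
for lo in range(80,145,10):
    q=W[m&(W[...,2]>lo)&(W[...,2]<=lo+10)]
    if len(q)>8: print(lo,len(q),circ(q,14.5,[458,51])[0].round(1))
E
```

```text
time_s: 44.15
eef_pos: [454.4, 48.8, 154.3]
eef_rot: [0.67, 0.742, -0.001, -0.0]
force: [0.1, -0.0, 0.0]
finger_gap: 0.297
[454.37823768  48.76256839 154.2676281 ] 0.29723385283232645
scene c [459.4  51.3] robot [459.   49.8] err 1.87 45 z [152.6 155.8] az [ 0  0  4 10  5 11 12  3]
scene c [457.9  51.3] robot [457.5  49.8] err 0.82 52 z [65.1 66.1] az [ 6  7 10 11  6  5  5  2]
90 17 [455.2  51.4]
100 22 [455.5  51.6]
110 17 [455.2  50.8]
120 19 [455.5  50.8]
130 11 [454.6  49.6]
140 20 [455.4  48. ]
```

View pics/g1_scenez.png

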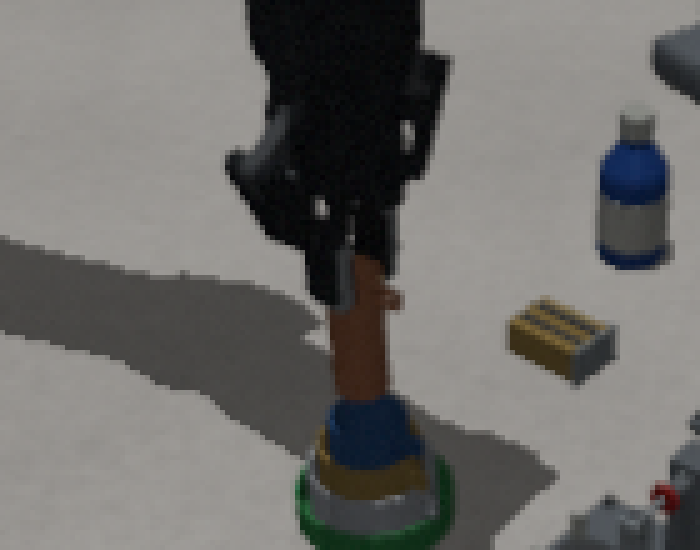

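```bash
python3 -m inch '[[0,0.006,0,-0.05,0],[0,0,0,-0.05,0],[0,0,0,-0.05,0],[0,0,0,-0.04,0],[0,0,0,-0.02,0],[0,0,0,-0.015,0],[0,0,0,0,0],[0,0,0,0,0],[0,0,0,0,0]]'
```

```text
time_s: 45.0
eef_pos: [456.9, 49.4, 87.5]
eef_rot: [0.67, 0.742, 0.001, 0.0]
force: [-0.5, -0.3, 0.1]
finger_gap: 0.3
```

```bash
python3 -m inch '[[0,0,0,-0.006,0],[0,0,0,-0.005,0],[0,0,0,-0.005,0],[0,0,0,0,0],[0,0,0,0,0]]'
```

```text
time_s: 45.42
eef_pos: [456.8, 49.5, 82.7]
eef_rot: [0.67, 0.742, 0.0, 0.0]
force: [-1.3, 0.6, 5.0]
finger_gap: 0.304
```

Contact came at the expected height. I'll release, retreat and check everything.

```bash
python3 -m inch '[[0.5,0,0,0,0],[0.5,0,0,0,0],[0.5,0,0,0,0],[0.5,0,0,0,0],[0.5,0,0,0.06,0],[0.5,0,0,0.1,0],[0.5,0,0,0.1,0],[0.5,0,0,0.1,0],[0.5,0,-0.1,0,0],[0.5,0,-0.1,0,0],[0.5,0,-0.1,0,0],[0.5,0,-0.1,0,0],[0.5,0,-0.1,0,0],[0.5,0,0,0,0],[0.5,0,0,0,0],[0.5,0,0,0,0]]'
python3 - <<'E'
from rim import *
o=sensors.observe();print(o["eef_pos"],o["time_s"])
for R,z in((14.5,82),(21,66.5),(27.5,51),(34,35.5),(42,20)):
    print(R,z);rims(f"z{int(R)}",[457,50],R,z-5,z+4,show=1)
W=cloud("scene",np.load("z14_scene.npy"))
m=(np.hypot(W[...,0]-466,W[...,1]+321)<20)&(abs(W[...,2]-101)<4);q=W[m];print("handle",len(q),q.mean(0))
p=cv2.imread("pics/z14_scene.png");cv2.imwrite("pics/zfull.png",p)
E
```

```text
time_s: 46.75
eef_pos: [456.1, -100.1, 189.9]
eef_rot: [0.67, 0.742, 0.0, -0.0]
force: [0.3, -0.5, -0.9]
finger_gap: 0.503
[ 456.10762884 -100.10022743  189.85589648] 46.75
14.5 82
top c [456.5  49.8] robot [458.3  48.6] err 0.83 51 z [81.2 83. ] az [5 7 6 8 9 5 6 5]
scene c [459.5  51.6] robot [459.1  50.1] err 0.9 48 z [80.2 82.1] az [5 4 8 7 8 2 7 7]
21 66.5
top c [455.   49.2] robot [456.8  48. ] err 0.6 55 z [65.7 67.7] az [7 8 7 7 5 7 7 7]
scene c [457.6  52. ] robot [457.2  50.5] err 0.95 49 z [65.2 66.8] az [ 4  7 15 16  6  1  0  0]
27.5 51
top c [454.9  49.3] robot [456.7  48.1] err 0.78 79 z [49.8 52.2] az [ 8 10 11 13  7 10 11  9]
scene c [458.1  50.9] robot [457.7  49.4] err 1.02 53 z [49.5 51.8] az [ 8  9 12 15  5  4  0  0]
34 35.5
top c [454.  50.] robot [455.8  48.8] err 0.62 89 z [34.9 37.2] az [11 11 10 11 10 13 12 11]
scene c [455.2  54.9] robot [454.8  53.4] err 2.52 105 z [34.1 37.9] az [ 4 17 40 32  7  5  0  0]
42 20
top c [454.7  50.4] robot [456.5  49.2] err 0.63 108 z [19.  21.5] az [13 14 15 11 14 15 13 13]
scene c [458.   52.1] robot [457.6  50.6] err 0.79 78 z [18.2 20.4] az [ 6 13 18 22 11  8  0  0]
handle 74 [ 466.21154366 -319.94596595   99.4347072 ]
```

View pics/z14_scenez.png

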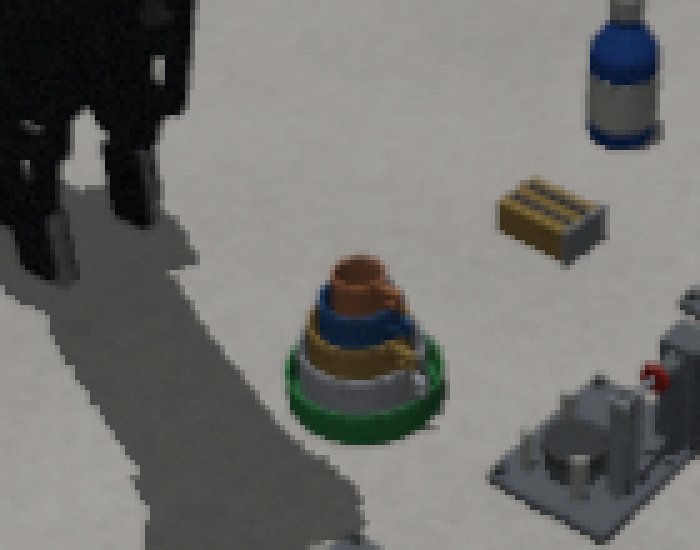

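View pics/z14_topz.png

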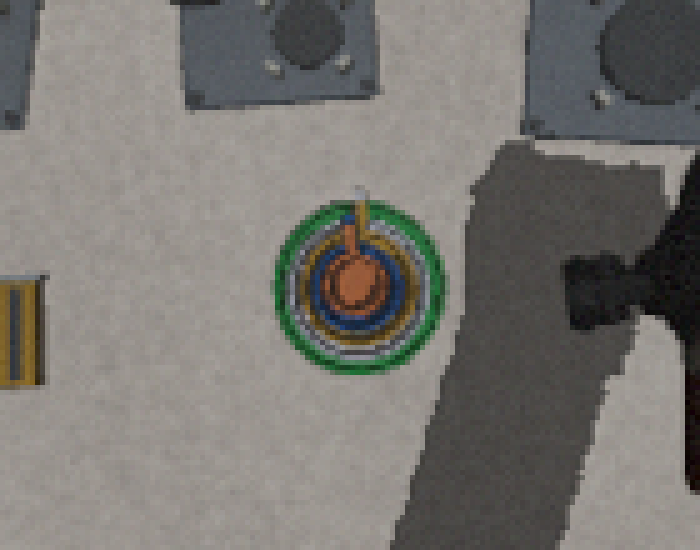

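View pics/zfull.png

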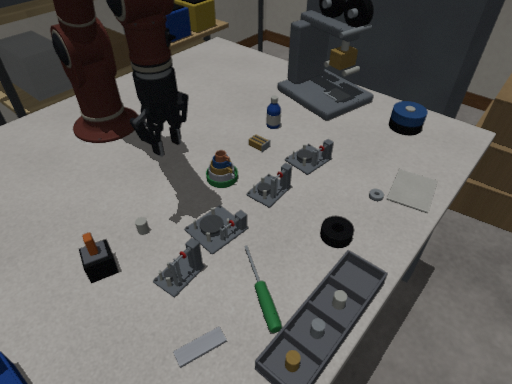

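All the cups are nested: in the top view their rims are at 81, 66, 50, 35 and 20 mm, with centres within about 2.5 mm of each other. The tool is in its rest, and the bystanders look unmoved. Handing in.

```bash
python3 -c "
from rig import *
close_job()"
```

```text
the job is handed in; nothing more can be done
```

I freed all four cups with the forked tool, hung the tool back in its rest and nested the cups in size order in the green cup. The job was handed in at about 47 s and gave no verdict.

**Spring bars:** I pushed each collar with 2.5 to 3.2 N. Every cup rose about 9 to 10 mm, and only the fork worked the bars.

**Nesting:** The last top view put the rims at 81, 66, 50, 35 and 19 mm, against nominal 82, 66.5, 51, 35.5 and 20 mm. Neighbouring cups were within 1.7 mm of each other's centre, and all were within 2 mm of the green cup's centre. The green cup did not move noticeably during the run.

**Tool:** Its handle top read 99.4 mm, against nominal 101 mm, and it stood upright over the rest. The bystanders looked unmoved in the picture; I did not measure them.

**Checks that disagreed:**
- The two cameras differed from each other by about 3 mm throughout. I corrected each one against the robot's position when it held the tool.
- The last scene-camera fit of the aluminium cup was poor, with a 2.5 mm median error, because only one side was visible around the other cups. I relied on the top-camera fit, which had a 0.6 mm error. An earlier scene-camera fit of the green cup failed in the same way.

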